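Open the spray booth to its height mark and slide the vase in

ROBOT

A 7-joint arm with a two-finger parallel gripper is mounted at the origin on a cart in front of the work surface, level with it; the furniture and walls round the work are solid. World frame = base frame: x ahead of the robot, y to its left, z up, the work surface at z = 0. Lengths are in m, angles in rad, forces in N, time in s.
With the tool pointing down it reaches from about 0.4 to 0.85 m from the base axis. Payload 6.9 kg.
Tool frame: the origin (TCP) lies midway between the tips of the shut fingers; the grasp point (between the pads) lies grasp_offset behind it (grasp_offset is the distance from the TCP to the grasp point, in m); z points along the fingers, y is the line along which they close (so a half turn about z gives the same grasp; the last joint's range is limited). The gripper opens to 85 mm and grips with 20 to 120 N. Pads are 22 mm wide; open, the fingers measure 114 mm over their backs; the gripper's body (76 mm by 85 mm) begins 54 mm behind the grasp point. The pads swing forward as they close: fully open they stand 13 mm farther back than shut.
Start: joints at [1.373, 0.507, -0.238, 1.5, 0.126, 1.149, -0.155], TCP at [0.186, -0.597, 0.231] pointing down, gripper open.
Joint ranges: [-3.08, 3.08], [-0.24, 2.05], [-1.43, 1.35], [0, 2.5], [-1.52, 4.66], [0.17, 1.96], [-2.89, 2.89]. Speed limits (rad/s): [2.39, 2.39, 3.14, 3.14, 3.14, 3.14, 3.14].

INTERFACE

Orientations are given as a unit quaternion [w, x, y, z].
In Python, from rig import get_state, read_camera, close_job, grasp_offset gives the robot as it stands. The module is installed in compiled form; this text tells all that it offers.
- The arm moves only by the tool apply_moves, never from a script. Its argument "plan" is a list of rows, each an object of numbers: "x", "y", "z": the shift along the world's x, y, z in units of 25 mm (1.0 is 25 mm); "twist": the turn about the world's z in units of 6 degrees (1.0 is 6 degrees). In form: [{"x": .., "y": .., "z": .., "twist": ..}, ...]. A call has 1 to 5 rows; each row is the pose to reach, as a shift and turn from the pose commanded when the call began; what a row does not reach only later rows make up. A row lasts 1/12 s, in which the tool goes at most 41.7 mm and 7.16 degrees, less where a joint would pass 70% of its speed; a pose out of reach is approached as far as the arm can. A call with a gripper value outside its range is refused whole. "jaw" is the finger opening in mm, from 0 to 85.4, set as the call begins (left out, the last holds). The fingers move at their own pace and stop on an object; "squeeze" is the grip in N (left out, the last holds). Time passes only in rows, so rows that repeat a pose let the fingers close. It gives the time, the measured TCP pose, the force, the opening and the grip force at its end, in the units of the state.
- get_state(): the state, without advancing time (a new reading comes with each control period).
- read_camera(name): name is "scene" or "top" or "wrist"; returns a dict with "img" (384x512x3 uint8, blue, green, red), "range_z" (384x512 float32, m along the optical axis (not along the pixel's ray), 0 where there is no reading), "intrinsics" (3x3 intrinsics, pixels), "R" (3x3) and "t" (3): a world point X has camera coordinates R X + t; the wrist camera has in their place "hand_eye" (4x4, takes a point from camera to tool coordinates, whose origin is the TCP and whose axes are the flange's). Camera axes: x right, y down, z forward; pixel columns grow to the right and rows downward; lengths in m; the calibration is good to about 2 mm. A picture is of the moment at which its call begins: read the wrist's pose just before it.
- close_job(): hands the job in; it is judged then, once.
The state is a dict: "clock": time; "q": joint angles; "qd": joint speeds; "effort": joint torques, N m; "tcp_pos": TCP position; "orientation": TCP orientation; "wrist_force": force on the tool from outside, world axes, zero at the start; "moment": the same for the moment, N m; "gripper_width": opening from 0.0 (shut) to 1.0 (fully open); "grasp_force": force on a finger pad.
Only numpy, scipy, OpenCV 4.12 (cv2) and the standard library are available. Lean on these libraries where they do the work, as an engineer would, in place of code of your own. Each camera call takes 0.05 s, during which the arm holds its last target. There are 200 camera calls.

TASK

Get the printed vase ready for spraying: gently raise the booth's front sash to its height mark, until its catch clicks in and holds it up by itself, then let go of it and push the tray with the vase fully home into the booth. Keep the vase standing on its tray, never press on the booth or anything of it with more than 18 N, and leave the paint pot, the dropper bottle and the tin where they stand.

Things in the scene. Friction and masses are not known exactly. Their poses are not given: they have to be found in the camera images.
- booth: Fixed small white tabletop spray booth, 280 wide (y), 180 deep, 203 high, with aluminium jambs 285 high at its front. Origin: on the work surface under the middle of its front opening; x points into the booth, y to its left, z up. It stands turned by up to 0.15 rad.
- sash (a joint): Height of the clear vertical sash above its lowest place (m), 0 to 0.11; starts at 0, is at the mark at 0.09. Springs carry most of its weight: left alone it sinks slowly (0.5 to 3 N net) and stays up only on its spring catch. In the last 9 mm the catch adds 2 to 6 N, then clicks and this force vanishes; 2 mm higher a buffer resists with 8 N per mm. Lowered, it rests on the catch.
- sash_edge (a point): Middle of the underside of the sash's lip, a round level aluminium bar, radius 7, 194 long in y, axis 7 above this point. It stands 26 in front of the pane, joined by a thin web at its axis height. Made to be pushed up from below by fingertips reaching under it from the front, tilted about 45 degrees; 55 free below it at the start. The tray is under its left half; the right half is free.
- height_mark (a point): Where sash_edge is with the sash exactly at the middle of the mark (dark steel plates 26 tall on both jambs, centred 145 above the surface). The catch, a dark steel block on the right jamb's front (y -98 to -134, 165 to 235 high, reaching 20 forward), is clamped by hand up to 10 above or below this: its exact height is unknown and must be felt. Held by it, the sash counts as at the mark.
- tray (a joint): How far the tray is pushed in (m): 0 out, 0.11 home at its rubber stop (which gives about 7 N per mm); starts at 0 to 0.01. Slides into the booth (+x) with about 1.5 N friction and stays where left. Grey plate 85 x 96, top 12 above the surface, running under the sash in the booth's left half (centre y = +50 in its frame), with a tongue in front ending in an upright push tab.
- tray_tab (a point): Middle of the top edge of the front face (robot side) of the tray's push tab: 34 wide (y), 8 thick, its top 48 above the work surface. Push its front face towards booth +x, with fingertips between 10 and 45 above the surface. At home it stands 80 in front of the booth opening, still 47 clear of the lip's front.
- vase: Light green printed vase (22 g), 44 across, 70 high, standing loose on the tray plate in front of the sash; origin at the centre of its underside. Its top is 82 above the work surface, so it does not pass below the sash until that is raised.
- paint_pot: Bystander: white paint pot with a blue band, 36 across, 42 high, to the left of the booth; origin at the centre of its underside.
- ink_dropper: Bystander: brown dropper bottle, 33 across, 102 high, to the right of the booth; origin at the centre of its underside.
- nozzle_tin: Bystander: grey screw tin, 43 across, 21 high, on the booth's roof; origin at the centre of its underside.
Not all that is in view belongs to the job. There is more than one size of the vase; the job needs the largest.

How it is judged:
On the way, in this order (a step that is already met when the one before it is completed fails the run):
1. the sash hangs still on its catch at the height mark (within 13 mm) with the fingers off the booth (z of sash_edge in the frame of booth between 0.132 and 0.158 m and velocity of joint sash between -0.004 and 0.004 m/s and contact force between each of the arm, the fingers and booth below 0.2 N), for 0.4 s.
2. the tray is pushed home (value of joint tray above 0.107 m), for 0.1 s.
At the end, for the whole second after the job is handed in: The sash stays up by itself on its catch, its lip on the height mark (within 13 mm of its middle); the tray is home (within 3 mm of its stop) and the vase stands upright on it inside the booth, at rest (z of sash_edge in the frame of booth between 0.132 and 0.158 m and velocity of joint sash between -0.004 and 0.004 m/s and value of joint tray above 0.107 m and angle between vase's own z axis and vertical below 0.1 rad and x of vase in the frame of booth above 0.012 m and z of vase in the frame of booth between 0.008 and 0.017 m and linear speed of vase below 0.02 m/s); the robot touches nothing.
It fails at once if the robot presses on the booth, its sash or its tray with more than 18 N (contact force between any of the fingers, the arm and booth above 18 N).
It fails at once if the vase falls over (angle between vase's own z axis and vertical above 0.5 rad).
It fails at once if a bystander (paint pot, dropper bottle, tin) is displaced by more than 15 mm (distance of any of paint_pot, ink_dropper, nozzle_tin from where it was at the start of the episode above 0.015 m).
It also fails if it takes over 58 s, if anything falls off the work surface, if the arm or the gripper's body presses on something with over 40 N, if the wrist force passes 120 N, or if a joint passes its speed limit or range.

## Working session

There is one attempt and no reset: what is moved stays moved. The work goes in short steps, Python scripts to look and compute and a tool call to move; the robot and the scene stay as the last step left them, time stands still between calls to the robot, and variables do not carry over. Pictures are saved under pics/ and viewed, at most 10 in all, crops included, and the job is handed in when it is done.

Besides the shell and the picture viewer there is one more tool, called after "Call:" as name([rows], argument=value, ...), one row to a line, values as JSON. apply_moves: Moves the arm, as the interface text tells. Its arguments: {"type":"object","properties":{"plan":{"type":"array"},"jaw":{"type":"number"},"squeeze":{"type":"number"}},"required":["plan"]}

```bash
mkdir -p pics
cat > h.py <<'E'
import numpy as np, cv2
from rig import *
def world(c,u,v,d=None):
    K=c["intrinsics"]; d=c["range_z"][int(round(v)),int(round(u))] if d is None else d
    p=np.linalg.inv(K)@np.array([u,v,1.])*d
    return c["R"].T@(p-c["t"])
def cloud(c):
    K=c["intrinsics"]; v,u=np.mgrid[:384,:512]; d=c["range_z"]
    p=np.stack([(u-K[0,2])/K[0,0]*d,(v-K[1,2])/K[1,1]*d,d],-1)
    return (p-c["t"])@c["R"], d>0
E
python3 - <<'E'
from h import *
import pickle
s=get_state(); print(s, grasp_offset)
D={n:read_camera(n) for n in("scene","top")}
pickle.dump(D,open("d0.pkl","wb"))
for n,c in D.items(): print(n,c["R"].round(3).tolist(),c["t"],c["intrinsics"].tolist())
im=np.vstack([D["scene"]["img"],D["top"]["img"]])
cv2.imwrite("pics/a.png",cv2.resize(D["scene"]["img"],(800,600)))
cv2.imwrite("pics/b.png",cv2.resize(D["top"]["img"],(800,600)))
E
```

```text
{'clock': 0.0, 'q': array([ 1.37350225,  0.50832233, -0.23753104,  1.50112073,  0.12569897,
        1.14891492, -0.15477355]), 'qd': array([ 0.00081937,  0.00027027, -0.00172385, -0.00120884, -0.00046306,
       -0.00048226,  0.00137539]), 'effort': array([-9.03794671e-06, -6.20595503e+01, -2.18679786e+00, -2.49649841e+01,
        1.25535903e-02,  1.19474722e-02,  2.72909290e-05]), 'tcp_pos': array([ 0.18614631, -0.59610995,  0.2304437 ]), 'orientation': array([-8.75099911e-04,  9.88557376e-01,  1.50842718e-01, -1.49920108e-04]), 'wrist_force': array([-0.01367292, -0.48554327, -0.55951312]), 'moment': array([-0.00341937, -0.06604395,  0.00343507]), 'grasp_force': 0.0, 'gripper_width': 0.9960737744337911} 0.0187
scene [[0.669, -0.743, -0.017], [-0.5, -0.433, -0.75], [0.55, 0.51, -0.661]] [-0.38140776  0.45611555  0.57989242] [[363.6896803945599, 0.0, 259.4918183021201], [0.0, 363.6896803945599, 192.31106511577616], [0.0, 0.0, 1.0]]
top [[0.014, -1.0, -0.002], [-0.993, -0.014, -0.118], [0.118, 0.004, -0.993]] [0.05288681 0.61991975 1.22279584] [[440.92715237306106, 0.0, 243.88936543682647], [0.0, 440.92715237306106, 189.06885254350684], [0.0, 0.0, 1.0]]
```

View pics/a.png

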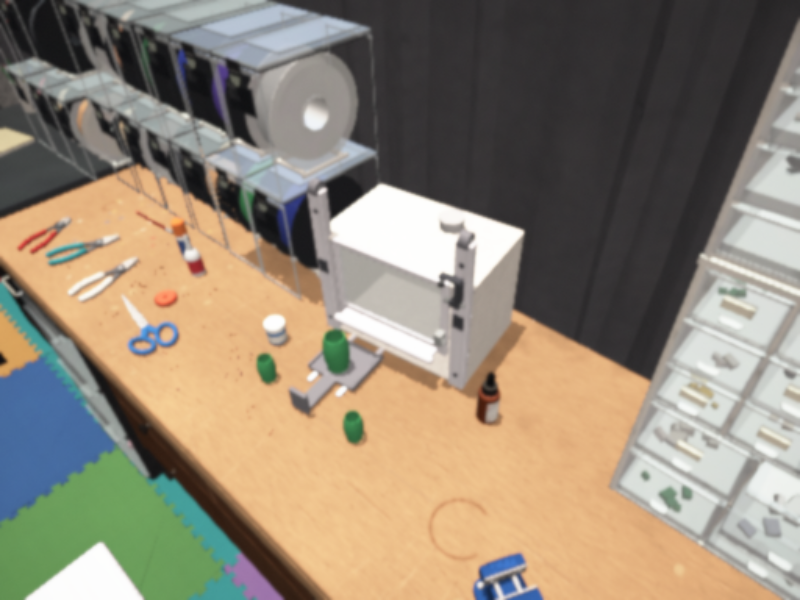

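View pics/b.png

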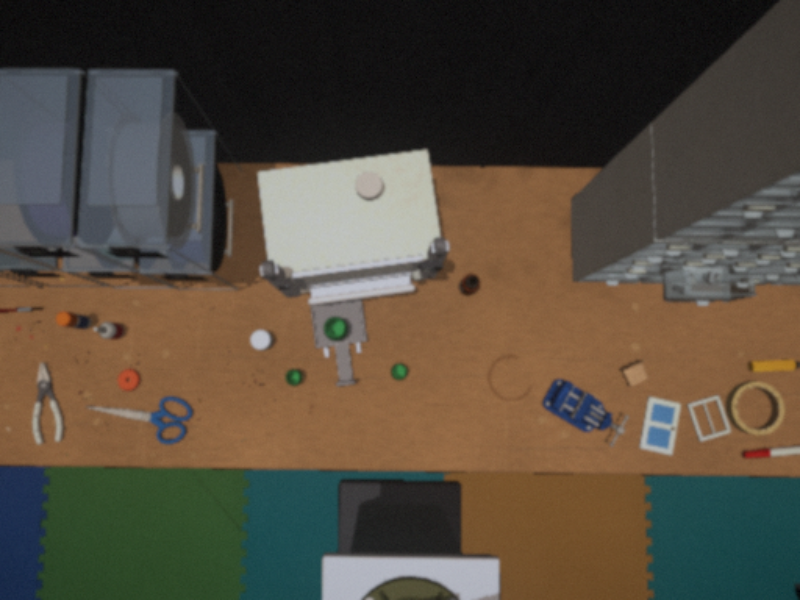

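The scene view shows the booth with the tray. Three green vases are in view: one on the tray plate at (336,351), and two smaller ones on the table at (266,368) and (354,427). The tray one is the largest, and it is the one meant. In the top view the tab is near (346,382) and the lip runs from about (310,298) to (413,285).

Run:
```python
from h import *
import pickle
D=pickle.load(open("d0.pkl","rb"))
def crop(n,u0,u1,v0,v1,k):
    return cv2.resize(D[n]["img"][v0:v1,u0:u1],None,fx=k,fy=k,interpolation=cv2.INTER_CUBIC)
# top crop 512/800=.64
cv2.imwrite("pics/c.png",crop("top",150,310,130,250,5))
cv2.imwrite("pics/d.png",crop("scene",170,330,110,270,3.75))
for n in D:
    P,ok=cloud(D[n])
    for lo,hi in((.008,.016),(.044,.051),(.06,.075),(.076,.086),(.10,.105)):
        m=ok&(P[...,2]>lo)&(P[...,2]<hi)&(P[...,0]>.3)&(P[...,0]<.75)&(abs(P[...,1])<.3)
        q=P[m]; print(n,lo,hi,len(q),q.min(0).round(3) if len(q) else'',q.max(0).round(3)if len(q) else'')
```

```text
scene 0.008 0.016 1117 [ 0.413 -0.3    0.008] [0.75  0.281 0.016]
scene 0.044 0.051 344 [ 0.417 -0.3    0.044] [0.75  0.288 0.051]
scene 0.06 0.075 1621 [ 0.411 -0.3    0.06 ] [0.75  0.235 0.075]
scene 0.076 0.086 384 [ 0.537 -0.3    0.076] [0.75  0.236 0.086]
scene 0.1 0.105 156 [ 0.617 -0.3    0.1  ] [0.75  0.235 0.105]
top 0.008 0.016 998 [ 0.351 -0.3    0.008] [0.748 0.271 0.016]
top 0.044 0.051 152 [ 0.405 -0.299  0.044] [0.747 0.297 0.051]
top 0.06 0.075 1094 [ 0.401 -0.3    0.06 ] [0.749 0.235 0.075]
top 0.076 0.086 164 [ 0.539 -0.299  0.076] [0.747 0.237 0.086]
top 0.1 0.105 52 [ 0.617 -0.299  0.1  ] [0.749 0.24  0.105]
```

View pics/c.png

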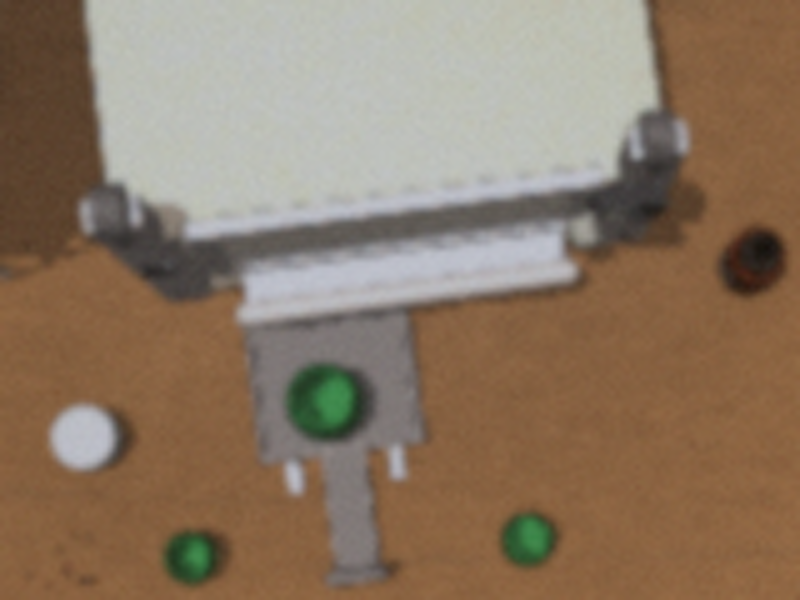

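View pics/d.png

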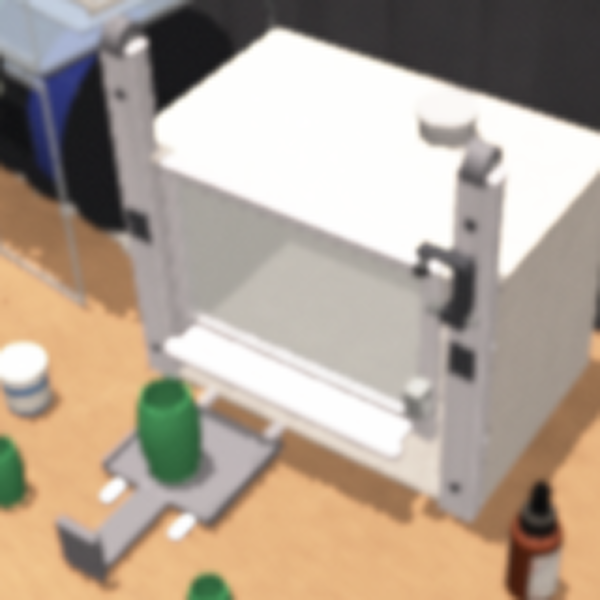

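The top crop shows the lip bar ends at (238,318) and (578,270), and the tab's top edge from (328,578) to (388,570). The scene crop shows the lip ends at (170,347) and (405,445), and the tab's top corners at (60,522) and (104,548). The vase on the tray is clearly bigger than its two neighbours, which confirms the choice.

Run:
```python
from h import *
import pickle
D=pickle.load(open("d0.pkl","rb"))
T=lambda u,v:np.array([u/5+150,v/5+130]); S=lambda u,v:np.array([u/3.75+170,v/3.75+110])
def tri(a,b):
    Ms=[D[n]["intrinsics"]@np.c_[D[n]["R"],D[n]["t"]] for n in("top","scene")]
    X=cv2.triangulatePoints(Ms[0],Ms[1],a.reshape(2,1),b.reshape(2,1))
    X=X[:3,0]/X[3,0]; e=[np.linalg.norm((lambda p:p[:2]/p[2])(M@np.r_[X,1])-q) for M,q in zip(Ms,(a,b))]
    return X.round(4),np.round(e,2)
for nm,a,b in (("lipL",(240,316),(172,347)),("lipR",(577,271),(405,443)),("tabL",(328,577),(60,522)),("tabR",(390,568),(104,548)),("vasetop",(327,400),(170,393))):
    print(nm,tri(T(*a),S(*b)))
# lip from cloud: points with z .06-.072 in front of the pane
for n in D:
    P,ok=cloud(D[n]); m=ok&(P[...,2]>.058)&(P[...,2]<.074)&(P[...,0]>.5)&(P[...,0]<.72)&(P[...,1]>-.13)&(P[...,1]<.15)
    q=P[m]; 
    for y in np.arange(-.12,.14,.03):
        k=q[abs(q[:,1]-y)<.01]
        if len(k)>2: print(n,round(y,2),len(k),"xmin",np.percentile(k[:,0],5).round(4),"xmax",k[:,0].max().round(4),"zmax",np.percentile(k[:,2],95).round(4))
    m=ok&(P[...,2]>.02)&(P[...,2]<.056)&(P[...,0]>.38)&(P[...,0]<.48)&(P[...,1]>.0)&(P[...,1]<.1)
    q=P[m]; print(n,"tab",len(q),q.min(0).round(4),q.max(0).round(4),np.median(q,0).round(4))
    m=ok&(P[...,2]>.195)&(P[...,2]<.209)&(P[...,0]>.5)&(P[...,0]<.95)&(abs(P[...,1])<.25)
    r=cv2.minAreaRect(P[m][:,:2].astype(np.float32)); print("roof",r, cv2.boxPoints(r).round(3).tolist())
```

```text
lipL (array([0.6043, 0.1891, 0.0593]), array([0.58, 0.89]))
lipR (array([ 6.319e-01, -2.000e-04,  7.040e-02]), array([1.12, 1.88]))
tabL (array([0.4588, 0.1386, 0.0391]), array([0.2 , 0.34]))
tabR (array([0.4647, 0.1037, 0.0359]), array([0.34, 0.59]))
vasetop (array([0.5566, 0.1374, 0.0828]), array([0.78, 1.26]))
scene -0.12 39 xmin 0.6318 xmax 0.6546 zmax 0.0733
scene -0.09 20 xmin 0.6275 xmax 0.6396 zmax 0.0723
scene -0.03 75 xmin 0.6554 xmax 0.7198 zmax 0.0726
scene 0.0 67 xmin 0.6243 xmax 0.6645 zmax 0.0716
scene 0.03 100 xmin 0.6204 xmax 0.6538 zmax 0.0713
scene 0.06 96 xmin 0.6162 xmax 0.6497 zmax 0.0715
scene 0.09 93 xmin 0.6112 xmax 0.6483 zmax 0.0712
scene 0.12 155 xmin 0.5424 xmax 0.6404 zmax 0.0727
scene tab 95 [0.4662 0.0091 0.0204] [0.4799 0.0353 0.0498] [0.471  0.0164 0.0362]
roof ((0.7788190841674805, -0.0019485950469970703), (0.30189675092697144, 0.5060638785362244), 2.971411943435669) [[0.6150000095367432, 0.24300000071525574], [0.640999972820282, -0.2619999945163727], [0.9430000185966492, -0.24699999392032623], [0.9160000085830688, 0.2590000033378601]]
top -0.12 3 xmin 0.6364 xmax 0.6417 zmax 0.0596
top -0.09 29 xmin 0.6282 xmax 0.6557 zmax 0.0731
top -0.03 5 xmin 0.6561 xmax 0.6576 zmax 0.0686
top 0.0 9 xmin 0.6254 xmax 0.6368 zmax 0.068
top 0.03 85 xmin 0.6218 xmax 0.6548 zmax 0.0713
top 0.06 92 xmin 0.6174 xmax 0.6488 zmax 0.0709
top 0.09 86 xmin 0.613 xmax 0.646 zmax 0.0726
top 0.12 95 xmin 0.5527 xmax 0.6399 zmax 0.071
top tab 21 [0.4665 0.017  0.0249] [0.478  0.0424 0.0497] [0.4696 0.031  0.0432]
roof ((0.7747730016708374, -0.0011861622333526611), (0.3020419776439667, 0.5031088590621948), 1.6288338899612427) [[0.6169999837875366, 0.2460000067949295], [0.6309999823570251, -0.25699999928474426], [0.9330000281333923, -0.24799999594688416], [0.9190000295639038, 0.2549999952316284]]
```

Lip axis: (0.604,0.189) to (0.632,0.000) at z≈0.062, which makes it 191 long, close to the stated 194. Booth yaw is ≈0.146 rad. The tab lies at y_b≈+49 and about 150 in front of the lip axis, which fits the text. The lip needs a tilted approach, so I'll first test how the arm behaves in free space, raising it over the empty right side.

Call:
apply_moves([
  {"z": 1.6},
  {"z": 3.2},
  {"z": 4.8},
  {"z": 6.4},
  {"z": 8},
], jaw=0, squeeze=20)

```text
schema error: expected keys x, y, z, twist
```

Call:
apply_moves([
  {"x": 0, "y": 0, "z": 1.6, "twist": 0},
  {"x": 0, "y": 0, "z": 3.2, "twist": 0},
  {"x": 0, "y": 0, "z": 4.8, "twist": 0},
  {"x": 0, "y": 0, "z": 6.4, "twist": 0},
  {"x": 0, "y": 0, "z": 8, "twist": 0},
], jaw=0, squeeze=20)

```text
clock: 0.52
tcp_pos: [0.1861, -0.596, 0.4331]
orientation: [-0.0, 0.989, 0.151, -0.0]
wrist_force: [1.1, -1.1, -0.1]
gripper_width: 0.3
grasp_force: 0.0
```

Call:
apply_moves([
  {"x": 0, "y": 0, "z": 1.6, "twist": 0},
  {"x": 0, "y": 0, "z": 3.2, "twist": 0},
  {"x": 0, "y": 0, "z": 4.8, "twist": 0},
  {"x": 0, "y": 0, "z": 6.4, "twist": 0},
  {"x": 0, "y": 0, "z": 8, "twist": 0},
])

```text
clock: 0.93
tcp_pos: [0.1798, -0.583, 0.5678]
orientation: [0.021, 0.989, 0.149, 0.001]
wrist_force: [-0.9, -0.5, 0.7]
gripper_width: -0.002
grasp_force: 0.0
```

```bash
python3 -c "
from h import *
s=get_state(); print(s['q'].round(3),s['orientation'].round(3),s['tcp_pos'].round(3),s['clock'])"
```

```text
[ 1.165  0.447  0.156  0.694 -0.07   1.962  0.004] [0.021 0.989 0.149 0.001] [ 0.18  -0.583  0.568] 0.9333
```

The wrist joint reached its limit and the tool starts to tilt outwards. I'll go on a little to see whether the tilt grows and stays.

Call:
apply_moves([
  {"x": 0, "y": 0, "z": 1.6, "twist": 0},
  {"x": 0, "y": 0, "z": 3.2, "twist": 0},
  {"x": 0, "y": 0, "z": 4.8, "twist": 0},
  {"x": 0, "y": 0, "z": 4.8, "twist": 0},
  {"x": 0, "y": 0, "z": 4.8, "twist": 0},
])

```text
clock: 1.35
tcp_pos: [0.1723, -0.5522, 0.5996]
orientation: [0.04, 0.988, 0.151, 0.007]
wrist_force: [0.0, -0.2, 0.2]
gripper_width: -0.0
grasp_force: 0.0
```

```bash
python3 -c "
from h import *
s=get_state(); print(s['q'].round(3),s['orientation'].round(3),s['tcp_pos'].round(3),s['clock'])"
```

```text
[ 1.148  0.373  0.166  0.727 -0.069  1.963  0.004] [0.04  0.988 0.151 0.007] [ 0.172 -0.552  0.6  ] 1.35
```

Call:
apply_moves([
  {"x": 0, "y": 0, "z": -1.6, "twist": 0},
  {"x": 0, "y": 0, "z": -3.2, "twist": 0},
  {"x": 0, "y": 0, "z": -4.8, "twist": 0},
])

```text
clock: 1.6
tcp_pos: [0.1724, -0.5527, 0.4771]
orientation: [0.04, 0.988, 0.151, 0.006]
wrist_force: [-0.2, -1.9, 0.8]
gripper_width: -0.004
grasp_force: 0.0
```

```bash
python3 -c "
from h import *
s=get_state(); print(s['q'].round(3),s['orientation'].round(3),s['tcp_pos'].round(3),s['clock'])"
```

```text
[ 1.121  0.3    0.162  1.175 -0.048  1.589  0.003] [0.04  0.988 0.151 0.006] [ 0.172 -0.553  0.477] 1.6
```

The tilt stays in the commanded pose, so pushing past the reach limit builds it up. I'll swing over to the booth's azimuth, high above everything, and build the tilt there.

Call:
apply_moves([
  {"x": 0.8, "y": 1.28, "z": 0, "twist": 0.68},
  {"x": 1.6, "y": 2.56, "z": 0, "twist": 1.36},
  {"x": 2.4, "y": 3.84, "z": 0, "twist": 2.04},
  {"x": 3.2, "y": 5.12, "z": 0, "twist": 2.72},
  {"x": 4, "y": 6.4, "z": 0, "twist": 3.4},
])

```text
clock: 2.02
tcp_pos: [0.273, -0.3911, 0.4783]
orientation: [0.038, 0.945, 0.325, 0.013]
wrist_force: [0.0, -1.2, 0.2]
gripper_width: 0.001
grasp_force: 0.0
```

Call:
apply_moves([
  {"x": 0.8, "y": 1.28, "z": 0, "twist": 0.68},
  {"x": 1.6, "y": 2.56, "z": 0, "twist": 1.36},
  {"x": 2.4, "y": 3.84, "z": 0, "twist": 2.04},
  {"x": 3.2, "y": 5.12, "z": 0, "twist": 2.72},
  {"x": 4, "y": 6.4, "z": 0, "twist": 3.4},
])

```text
clock: 2.43
tcp_pos: [0.3727, -0.2312, 0.4786]
orientation: [0.035, 0.872, 0.487, 0.019]
wrist_force: [0.8, -0.3, 0.2]
gripper_width: 0.003
grasp_force: 0.0
```

Call:
apply_moves([
  {"x": 0.8, "y": 1.28, "z": 0, "twist": 0.68},
  {"x": 1.6, "y": 2.56, "z": 0, "twist": 1.36},
  {"x": 2.4, "y": 3.84, "z": 0, "twist": 2.04},
  {"x": 3.2, "y": 5.12, "z": 0, "twist": 2.72},
  {"x": 4, "y": 6.4, "z": 0, "twist": 3.4},
])

```text
clock: 2.85
tcp_pos: [0.4727, -0.0714, 0.4786]
orientation: [0.031, 0.772, 0.634, 0.025]
wrist_force: [1.2, -0.2, 0.3]
gripper_width: 0.001
grasp_force: 0.0
```

Call:
apply_moves([
  {"x": 0.8, "y": 1.28, "z": 0, "twist": 0.68},
  {"x": 1.6, "y": 2.56, "z": 0, "twist": 1.36},
  {"x": 2.4, "y": 3.84, "z": 0, "twist": 2.04},
  {"x": 3.2, "y": 5.12, "z": 0, "twist": 2.72},
  {"x": 4, "y": 6.4, "z": 0, "twist": 3.4},
])

```text
clock: 3.27
tcp_pos: [0.5729, 0.0883, 0.4783]
orientation: [0.026, 0.648, 0.761, 0.031]
wrist_force: [0.4, -0.3, -0.9]
gripper_width: 0.002
grasp_force: 0.0
```

```bash
cat >> h.py <<'E'
from scipy.spatial.transform import Rotation as Ro
def st():
    s=get_state(); w=s['orientation']; R=Ro.from_quat([*w[1:],w[0]]).as_matrix()
    print('t',round(s['clock'],2),'q',s['q'].round(3),'tcp',s['tcp_pos'].round(4),'F',s['wrist_force'].round(1),'zax',R[:,2].round(3),'yax',R[:,1].round(3),'tilt',np.degrees(np.arccos(-R[2,2])).round(1),'az',np.degrees(np.arctan2(R[1,2],R[0,2])).round(1))
E
python3 -c "from h import *; st()"
```

```text
t 3.27 q [ 0.141  0.326 -0.542  1.161  0.183  1.618 -0.196] tcp [0.5729 0.0883 0.4783] F [ 0.4 -0.3 -0.9] zax [ 0.079  0.013 -0.997] yax [0.984 0.158 0.08 ] tilt 4.6 az 9.3
```

Call:
apply_moves([
  {"x": 0.8, "y": 0.12, "z": 1.4, "twist": 0},
  {"x": 1.6, "y": 0.24, "z": 2.8, "twist": 0},
  {"x": 2.4, "y": 0.36, "z": 4.2, "twist": 0},
])

```text
clock: 3.52
tcp_pos: [0.6189, 0.0948, 0.5525]
orientation: [0.018, 0.649, 0.76, 0.032]
wrist_force: [0.7, 0.8, 0.1]
gripper_width: -0.001
grasp_force: 0.0
```

```bash
python3 -c "from h import *; st()"
```

```text
t 3.52 q [-0.03   0.449 -0.361  0.742  0.163  1.899 -0.138] tcp [0.6189 0.0948 0.5525] F [0.7 0.8 0.1] zax [ 0.069  0.025 -0.997] yax [0.985 0.155 0.072] tilt 4.2 az 20.1
```

Call:
apply_moves([
  {"x": 0.8, "y": 0.12, "z": 1.4, "twist": 0},
])

```text
clock: 3.6
tcp_pos: [0.6256, 0.09, 0.5556]
orientation: [0.014, 0.654, 0.756, 0.03]
wrist_force: [0.9, -0.7, -1.7]
gripper_width: -0.001
grasp_force: 0.0
```

Call:
apply_moves([
  {"x": 0.8, "y": 0.12, "z": 1.4, "twist": 0},
])

```text
clock: 3.68
tcp_pos: [0.6333, 0.0887, 0.5654]
orientation: [0.017, 0.656, 0.753, 0.034]
wrist_force: [0.9, -1.9, -0.2]
gripper_width: 0.0
grasp_force: 0.0
```

```bash
python3 -c "from h import *; st()"
```

```text
t 3.68 q [-0.177  0.485  0.025  0.631 -0.032  1.951 -0.031] tcp [0.6333 0.0887 0.5654] F [ 0.9 -1.9 -0.2] zax [ 0.071  0.029 -0.997] yax [0.988 0.136 0.075] tilt 4.4 az 22.2
```

Call:
apply_moves([
  {"x": 3, "y": 0.5, "z": 6, "twist": 0},
])

```text
clock: 3.77
tcp_pos: [0.6403, 0.0905, 0.5789]
orientation: [0.027, 0.656, 0.753, 0.045]
wrist_force: [-9.0, -1.6, -0.6]
gripper_width: 0.001
grasp_force: 0.0
```

Call:
apply_moves([
  {"x": 3, "y": 0.5, "z": 6, "twist": 0},
])

```text
clock: 3.85
tcp_pos: [0.6462, 0.0926, 0.5916]
orientation: [0.039, 0.656, 0.752, 0.059]
wrist_force: [0.5, -0.1, -1.0]
gripper_width: -0.002
grasp_force: 0.0
```

```bash
python3 -c "from h import *; st()"
```

```text
t 3.85 q [-0.209  0.495  0.113  0.546 -0.082  1.963 -0.014] tcp [0.6462 0.0926 0.5916] F [ 0.5 -0.1 -1. ] zax [ 0.135  0.038 -0.99 ] yax [0.981 0.133 0.139] tilt 8.1 az 15.6
```

Call:
apply_moves([
  {"x": 3, "y": 0.3, "z": 6, "twist": 0},
])

```text
clock: 3.93
tcp_pos: [0.6514, 0.093, 0.6037]
orientation: [0.049, 0.655, 0.751, 0.071]
wrist_force: [0.1, 0.1, 0.0]
gripper_width: -0.005
grasp_force: 0.0
```

Call:
apply_moves([
  {"x": 3, "y": 0.3, "z": 6, "twist": 0},
])

```text
clock: 4.02
tcp_pos: [0.6567, 0.093, 0.6157]
orientation: [0.059, 0.654, 0.749, 0.083]
wrist_force: [0.3, 0.1, 0.0]
gripper_width: 0.001
grasp_force: 0.0
```

Call:
apply_moves([
  {"x": 3, "y": 0.3, "z": 6, "twist": 0},
])

```text
clock: 4.1
tcp_pos: [0.6621, 0.0932, 0.6276]
orientation: [0.069, 0.653, 0.748, 0.095]
wrist_force: [0.3, -0.6, -0.4]
gripper_width: -0.002
grasp_force: 0.0
```

Call:
apply_moves([
  {"x": 3, "y": 0.3, "z": 6, "twist": 0},
])

```text
clock: 4.18
tcp_pos: [0.6674, 0.0934, 0.6393]
orientation: [0.079, 0.652, 0.746, 0.107]
wrist_force: [-0.5, 0.3, -0.4]
gripper_width: 0.002
grasp_force: 0.0
```

```bash
python3 -c "from h import *; st()"
```

```text
t 4.18 q [-0.202  0.503  0.129  0.411 -0.102  1.963 -0.014] tcp [0.6674 0.0934 0.6393] F [-0.5  0.3 -0.4] zax [ 0.258  0.057 -0.964] yax [0.956 0.127 0.264] tilt 15.3 az 12.5
```

Call:
apply_moves([
  {"x": 2, "y": 0.3, "z": 8, "twist": 0},
])

```text
clock: 4.27
tcp_pos: [0.6657, 0.0934, 0.6529]
orientation: [0.088, 0.651, 0.745, 0.118]
wrist_force: [0.9, 0.8, -2.1]
gripper_width: 0.002
grasp_force: 0.0
```

Call:
apply_moves([
  {"x": 2, "y": 0.3, "z": 8, "twist": 0},
])

```text
clock: 4.35
tcp_pos: [0.6622, 0.0934, 0.67]
orientation: [0.099, 0.649, 0.743, 0.131]
wrist_force: [0.5, -0.1, -0.3]
gripper_width: 0.004
grasp_force: 0.0
```

Call:
apply_moves([
  {"x": 2, "y": 0.3, "z": 8, "twist": 0},
])

```text
clock: 4.43
tcp_pos: [0.6591, 0.0934, 0.6866]
orientation: [0.11, 0.647, 0.74, 0.143]
wrist_force: [-0.2, 0.1, 0.6]
gripper_width: -0.004
grasp_force: 0.0
```

Call:
apply_moves([
  {"x": 2, "y": 0.3, "z": 8, "twist": 0},
])

```text
clock: 4.52
tcp_pos: [0.6565, 0.0934, 0.7021]
orientation: [0.12, 0.646, 0.738, 0.155]
wrist_force: [0.2, -0.4, 0.5]
gripper_width: -0.0
grasp_force: 0.0
```

```bash
python3 -c "from h import *; st()"
```

```text
t 4.52 q [-0.211  0.461  0.163  0.325 -0.126  1.964 -0.017] tcp [0.6565 0.0934 0.7021] F [ 0.2 -0.4  0.5] zax [ 0.378  0.075 -0.923] yax [0.916 0.118 0.384] tilt 22.6 az 11.2
```

Call:
apply_moves([
  {"x": 2, "y": 0.3, "z": 8, "twist": 0},
])

```text
clock: 4.6
tcp_pos: [0.6543, 0.0935, 0.7167]
orientation: [0.13, 0.643, 0.736, 0.167]
wrist_force: [0.5, -0.3, -0.3]
gripper_width: -0.0
grasp_force: 0.0
```

Call:
apply_moves([
  {"x": 2, "y": 0.3, "z": 8, "twist": 0},
])

```text
clock: 4.68
tcp_pos: [0.6524, 0.0936, 0.7307]
orientation: [0.139, 0.641, 0.733, 0.178]
wrist_force: [-0.4, 0.5, 0.3]
gripper_width: 0.002
grasp_force: 0.0
```

Call:
apply_moves([
  {"x": 2, "y": 0.3, "z": 8, "twist": 0},
])

```text
clock: 4.77
tcp_pos: [0.6505, 0.0937, 0.7444]
orientation: [0.149, 0.639, 0.73, 0.19]
wrist_force: [-0.1, -0.2, 0.3]
gripper_width: 0.002
grasp_force: 0.0
```

Call:
apply_moves([
  {"x": 2, "y": 0.3, "z": 8, "twist": 0},
])

```text
clock: 4.85
tcp_pos: [0.6487, 0.0938, 0.7579]
orientation: [0.158, 0.637, 0.727, 0.201]
wrist_force: [0.8, 0.1, -0.5]
gripper_width: -0.001
grasp_force: 0.0
```

Call:
apply_moves([
  {"x": 2, "y": 0.3, "z": 8, "twist": 0},
])

```text
clock: 4.93
tcp_pos: [0.6467, 0.0938, 0.7712]
orientation: [0.168, 0.634, 0.724, 0.212]
wrist_force: [-0.3, -0.1, 0.6]
gripper_width: 0.001
grasp_force: 0.0
```

Call:
apply_moves([
  {"x": 2, "y": 0.3, "z": 8, "twist": 0},
])

```text
clock: 5.02
tcp_pos: [0.6448, 0.0939, 0.7842]
orientation: [0.177, 0.632, 0.721, 0.223]
wrist_force: [-0.1, 0.7, 0.0]
gripper_width: -0.006
grasp_force: 0.0
```

```bash
python3 -c "from h import *; st()"
```

```text
t 5.02 q [-0.22   0.434  0.27   0.173 -0.224  1.963 -0.022] tcp [0.6448 0.0939 0.7842] F [-0.1  0.7  0. ] zax [ 0.536  0.098 -0.838] yax [0.832 0.103 0.544] tilt 33.0 az 10.3
```

Call:
apply_moves([
  {"x": 2, "y": 0.3, "z": 8, "twist": 0},
])

```text
clock: 5.1
tcp_pos: [0.6428, 0.0939, 0.7971]
orientation: [0.186, 0.629, 0.718, 0.233]
wrist_force: [0.3, -0.9, 0.6]
gripper_width: 0.005
grasp_force: 0.0
```

Call:
apply_moves([
  {"x": 2, "y": 0.3, "z": 8, "twist": 0},
])

```text
clock: 5.18
tcp_pos: [0.6407, 0.0939, 0.8096]
orientation: [0.195, 0.626, 0.715, 0.244]
wrist_force: [0.5, -0.5, 0.3]
gripper_width: -0.001
grasp_force: 0.0
```

Call:
apply_moves([
  {"x": 2, "y": 0.3, "z": 8, "twist": 0},
])

```text
clock: 5.27
tcp_pos: [0.6385, 0.094, 0.822]
orientation: [0.204, 0.623, 0.711, 0.255]
wrist_force: [0.1, -0.8, 0.8]
gripper_width: 0.0
grasp_force: 0.0
```

Call:
apply_moves([
  {"x": 2, "y": 0.3, "z": 8, "twist": 0},
])

```text
clock: 5.35
tcp_pos: [0.6362, 0.094, 0.834]
orientation: [0.212, 0.62, 0.707, 0.265]
wrist_force: [0.4, 0.2, -0.0]
gripper_width: -0.003
grasp_force: 0.0
```

```bash
python3 -c "from h import *; st()"
```

```text
t 5.35 q [-0.209  0.432  0.454  0.058 -0.42   1.963 -0.033] tcp [0.6362 0.094  0.834 ] F [ 0.4  0.2 -0. ] zax [ 0.629  0.112 -0.769] yax [0.764 0.091 0.638] tilt 39.7 az 10.1
```

Call:
apply_moves([
  {"x": -2, "y": -0.3, "z": 8, "twist": 0},
])

```text
clock: 5.43
tcp_pos: [0.6203, 0.0917, 0.8473]
orientation: [0.217, 0.618, 0.705, 0.271]
wrist_force: [0.6, 0.0, -1.2]
gripper_width: 0.003
grasp_force: 0.0
```

Call:
apply_moves([
  {"x": -2, "y": -0.3, "z": 8, "twist": 0},
])

```text
clock: 5.52
tcp_pos: [0.5994, 0.0883, 0.8659]
orientation: [0.226, 0.615, 0.701, 0.281]
wrist_force: [-0.6, -0.7, 0.6]
gripper_width: 0.001
grasp_force: 0.0
```

Call:
apply_moves([
  {"x": -2, "y": -0.3, "z": 8, "twist": 0},
])

```text
clock: 5.6
tcp_pos: [0.5798, 0.0856, 0.883]
orientation: [0.234, 0.612, 0.697, 0.291]
wrist_force: [-1.1, -0.1, 0.4]
gripper_width: -0.0
grasp_force: 0.0
```

```bash
python3 -c "from h import *; st()"
```

```text
t 5.6 q [-0.239  0.336  0.485  0.085 -0.417  1.963 -0.028] tcp [0.5798 0.0856 0.883 ] F [-1.1 -0.1  0.4] zax [ 0.682  0.119 -0.722] yax [0.718 0.082 0.692] tilt 43.8 az 9.9
```

Call:
apply_moves([
  {"x": -2, "y": -0.3, "z": 8, "twist": 0},
])

```text
clock: 5.68
tcp_pos: [0.5616, 0.0832, 0.8985]
orientation: [0.242, 0.609, 0.694, 0.3]
wrist_force: [-1.2, 0.8, -0.1]
gripper_width: 0.002
grasp_force: 0.0
```

Call:
apply_moves([
  {"x": -2, "y": -0.3, "z": 8, "twist": 0},
])

```text
clock: 5.77
tcp_pos: [0.5444, 0.0809, 0.9131]
orientation: [0.249, 0.605, 0.69, 0.309]
wrist_force: [0.0, 1.0, -0.4]
gripper_width: 0.002
grasp_force: 0.0
```

```bash
python3 -c "from h import *; st()"
```

```text
t 5.77 q [-0.257  0.281  0.48   0.089 -0.395  1.964 -0.03 ] tcp [0.5444 0.0809 0.9131] F [ 0.   1.  -0.4] zax [ 0.718  0.125 -0.685] yax [0.681 0.076 0.728] tilt 46.8 az 9.9
```

Tilt is now 46.8° at azimuth 9.9°, against a booth yaw of about 8.3°. I'll go down to a waypoint in front of the lip's right half, back along the tool axis so the small vase stays clear.

Call:
apply_moves([
  {"x": -0.15, "y": -0.1, "z": -1.5, "twist": 0},
  {"x": -0.3, "y": -0.2, "z": -3, "twist": 0},
  {"x": -0.45, "y": -0.3, "z": -4.5, "twist": 0},
  {"x": -0.6, "y": -0.4, "z": -6, "twist": 0},
  {"x": -0.7, "y": -0.5, "z": -7.5, "twist": 0},
])

```text
clock: 6.18
tcp_pos: [0.5355, 0.0773, 0.8188]
orientation: [0.249, 0.607, 0.689, 0.309]
wrist_force: [0.6, -3.0, 0.6]
gripper_width: -0.001
grasp_force: 0.0
```

Call:
apply_moves([
  {"x": -0.15, "y": -0.1, "z": -1.5, "twist": 0},
  {"x": -0.3, "y": -0.2, "z": -3, "twist": 0},
  {"x": -0.45, "y": -0.3, "z": -4.5, "twist": 0},
  {"x": -0.6, "y": -0.4, "z": -6, "twist": 0},
  {"x": -0.7, "y": -0.5, "z": -7.5, "twist": 0},
])

```text
clock: 6.6
tcp_pos: [0.5167, 0.0675, 0.6331]
orientation: [0.246, 0.606, 0.69, 0.31]
wrist_force: [-0.3, 1.2, 0.4]
gripper_width: 0.002
grasp_force: 0.0
```

```bash
python3 -c "from h import *; st()"
```

```text
t 6.6 q [-0.737 -0.238  0.363  1.593  0.251  0.972 -0.274] tcp [0.5167 0.0675 0.6331] F [-0.3  1.2  0.4] zax [ 0.715  0.129 -0.687] yax [0.684 0.073 0.726] tilt 46.6 az 10.2
```

Call:
apply_moves([
  {"x": -0.1, "y": -0.1, "z": -1.3, "twist": 0},
  {"x": -0.2, "y": -0.2, "z": -2.6, "twist": 0},
  {"x": -0.3, "y": -0.3, "z": -3.9, "twist": 0},
  {"x": -0.4, "y": -0.4, "z": -5.2, "twist": 0},
  {"x": -0.5, "y": -0.5, "z": -6.3, "twist": 0},
])

```text
clock: 7.02
tcp_pos: [0.5049, 0.0524, 0.4755]
orientation: [0.247, 0.608, 0.688, 0.308]
wrist_force: [-0.5, -0.1, -0.0]
gripper_width: -0.002
grasp_force: 0.0
```

Call:
apply_moves([
  {"x": -0.1, "y": -0.1, "z": -1.3, "twist": 0},
  {"x": -0.2, "y": -0.2, "z": -2.6, "twist": 0},
  {"x": -0.3, "y": -0.3, "z": -3.9, "twist": 0},
  {"x": -0.4, "y": -0.4, "z": -5.2, "twist": 0},
  {"x": -0.5, "y": -0.5, "z": -6.3, "twist": 0},
])

```text
clock: 7.43
tcp_pos: [0.4945, 0.0343, 0.355]
orientation: [0.251, 0.614, 0.685, 0.301]
wrist_force: [-0.3, -1.1, 0.1]
gripper_width: 0.002
grasp_force: 0.0
```

```bash
python3 -c "from h import *; st()"
```

```text
t 7.43 q [-0.638 -0.172  0.443  2.304  0.464  0.207 -0.477] tcp [0.4945 0.0343 0.355 ] F [-0.3 -1.1  0.1] zax [ 0.713  0.103 -0.693] yax [0.691 0.064 0.72 ] tilt 46.1 az 8.2
```

Call:
apply_moves([
  {"x": 0.6, "y": 0.1, "z": -1.2, "twist": 0},
  {"x": 1.0, "y": 0.1, "z": -2.4, "twist": 0},
  {"x": 1.4, "y": 0.2, "z": -3.6, "twist": 0},
  {"x": 1.8, "y": 0.2, "z": -4.8, "twist": 0},
  {"x": 2.0, "y": 0.2, "z": -6, "twist": 0},
])

```text
clock: 7.85
tcp_pos: [0.5079, 0.0225, 0.3139]
orientation: [0.254, 0.619, 0.682, 0.294]
wrist_force: [0.3, -0.4, 0.5]
gripper_width: 0.001
grasp_force: 0.0
```

```bash
python3 -c "from h import *; st()"
```

```text
t 7.85 q [-1.33  -0.198  1.062  2.371  1.342  0.237 -1.343] tcp [0.5079 0.0225 0.3139] F [ 0.3 -0.4  0.5] zax [ 0.711  0.087 -0.698] yax [0.695 0.06  0.716] tilt 45.7 az 7.0
```

The arm nears a wrist limit here. I'll fit a kinematic model from the recorded states, to plan a route that can be reached.

```bash
cat > kin.py <<'E'
import numpy as np, itertools
from scipy.spatial.transform import Rotation as Ro
from scipy.optimize import least_squares
qs=np.array([[1.37350225,.50832233,-.23753104,1.50112073,.12569897,1.14891492,-.15477355],
[1.165,.447,.156,.694,-.07,1.962,.004],[1.148,.373,.166,.727,-.069,1.963,.004],[1.121,.3,.162,1.175,-.048,1.589,.003],
[.141,.326,-.542,1.161,.183,1.618,-.196],[-.03,.449,-.361,.742,.163,1.899,-.138],[-.209,.495,.113,.546,-.082,1.963,-.014],
[-.202,.503,.129,.411,-.102,1.963,-.014],[-.211,.461,.163,.325,-.126,1.964,-.017],[-.22,.434,.27,.173,-.224,1.963,-.022],
[-.209,.432,.454,.058,-.42,1.963,-.033],[-.239,.336,.485,.085,-.417,1.963,-.028],[-.257,.281,.48,.089,-.395,1.964,-.03],
[-.737,-.238,.363,1.593,.251,.972,-.274],[-.638,-.172,.443,2.304,.464,.207,-.477],[-1.33,-.198,1.062,2.371,1.342,.237,-1.343]])
ps=np.array([[.1861,-.5961,.2304],[.1798,-.583,.5678],[.1723,-.5522,.5996],[.1724,-.5527,.4771],[.5729,.0883,.4783],[.6189,.0948,.5525],[.6462,.0926,.5916],
[.6674,.0934,.6393],[.6565,.0934,.7021],[.6448,.0939,.7842],[.6362,.094,.834],[.5798,.0856,.883],[.5444,.0809,.9131],[.5167,.0675,.6331],[.4945,.0343,.355],[.5079,.0225,.3139]])
zs=np.array([[0,0,-1],[.042,-.003,-.999],[.08,-.003,-.997],[.08,-.003,-.997],[.079,.013,-.997],[.069,.025,-.997],[.135,.038,-.99],[.258,.057,-.964],[.378,.075,-.923],[.536,.098,-.838],[.629,.112,-.769],[.682,.119,-.722],[.718,.125,-.685],[.715,.129,-.687],[.713,.103,-.693],[.711,.087,-.698]])
ys=np.array([[.298,-.954,0],[np.nan]*3,[np.nan]*3,[np.nan]*3,[.984,.158,.08],[.985,.155,.072],[.981,.133,.139],[.956,.127,.264],[.916,.118,.384],[.832,.103,.544],[.764,.091,.638],[.718,.082,.692],[.681,.076,.728],[.684,.073,.726],[.691,.064,.72],[.695,.06,.716]])
zs[1:4]=np.nan
def fk(q,p,s):
    az,d1,a1,d3,a3,d5,a5,d7,a7,r7=p
    R=Ro.from_euler('z',az+s[0]*q[0]); x=np.array([0,0,d1])+R.apply([a1,0,0])
    R=R*Ro.from_euler('y',q[1])*Ro.from_euler('z',s[1]*q[2]); x=x+R.apply([a3,0,d3])
    R=R*Ro.from_euler('y',q[3])*Ro.from_euler('z',s[2]*q[4]); x=x+R.apply([a5,0,d5])
    R=R*Ro.from_euler('y',q[5])*Ro.from_euler('z',s[3]*q[6]+r7); x=x+R.apply([a7*np.cos(-r7),a7*np.sin(-r7),d7])
    return x,R.as_matrix()
def res(p,s):
    o=[]
    for q,t,z,y in zip(qs,ps,zs,ys):
        x,R=fk(q,p,s); o+=[*(x-t),*(.3*np.nan_to_num(R[:,2]-z)),*(.3*np.nan_to_num(R[:,1]-y))]
    return np.array(o)
def fit():
    best=None
    for s in itertools.product([1,-1],repeat=4):
        for r in(0,1.57,3.14,-1.57):
            f=least_squares(res,[0,.3,0,.4,0,.4,0,.25,0,r],args=(s,),max_nfev=60)
            if best is None or f.cost<best[0].cost: best=(f,s)
    return best
if __name__=="__main__":
    f,s=fit(); print(s,f.cost,f.x.round(4),abs(f.fun).max()); print(abs(f.fun).reshape(-1,9).max(1).round(4))
    import json; json.dump([list(f.x),list(s)],open("kin.json","w"))
E
python3 kin.py
```

```text
(-1, -1, -1, -1) 0.0003185729888383553 [-3.6400e-02  2.4550e-01 -6.2000e-03  5.7110e-01 -1.0000e-04  3.8620e-01
 -2.8000e-03  3.6010e-01 -6.2000e-03  1.5401e+00] 0.007894442331458184
[0.0032 0.002  0.0023 0.0032 0.0051 0.0035 0.0016 0.0027 0.0044 0.0059
 0.0069 0.0076 0.0078 0.0079 0.0078 0.0078]
```

```bash
cat > ik.py <<'E'
from kin import *; import json
P,S=json.load(open("kin.json"))
lo=np.array([-3.08,-.24,-1.43,0,-1.52,.17,-2.89])+.02; hi=np.array([3.08,2.05,1.35,2.5,4.66,1.96,2.89])-.02
rng=np.random.default_rng(0)
def target(tilt,az=.146,flip=0):
    t=tilt; z=np.array([np.sin(t)*np.cos(az),np.sin(t)*np.sin(az),-np.cos(t)]); x=np.array([-np.sin(az),np.cos(az),0]); 
    R=np.c_[x,np.cross(z,x),z]
    return R@np.diag([-1,-1,1]) if flip else R
def ik(pos,R,q0=None,n=25):
    best=None
    for k in range(n):
        g=q0 if k==0 and q0 is not None else rng.uniform(np.maximum(lo,-2),np.minimum(hi,2))
        f=least_squares(lambda q:(lambda x,M:np.r_[x-pos,.3*(M-R).ravel()])(*fk(q,P,S)),np.clip(g,lo+1e-3,hi-1e-3),bounds=(lo,hi),max_nfev=80)
        if best is None or f.cost<best.cost: best=f
    return best
E
python3 - <<'E'
from ik import *
q0=qs[-1]
for tilt in(30,35,40,46,55,65):
  for nm,p in(("end",[.6225,.05,.023]),("high",[.624,.05,.125]),("A",[.55,.04,.0915])):
    f=ik(np.array(p),target(np.radians(tilt)),q0,12); print(tilt,nm,"err",np.sqrt(2*f.cost).round(4),f.x.round(2))
E
```

```text
30 end err 0.0 [ 0.64  1.07 -1.27  2.23  1.92  0.97 -1.62]
30 high err 0.0 [ 0.27  0.48 -0.5   2.15  1.42  0.19 -1.33]
30 A err 0.0 [ 0.32  0.48 -0.53  2.35  2.28  0.26 -2.19]
35 end err 0.0 [ 0.18  0.7  -0.38  2.29  2.78  0.46 -2.65]
35 high err 0.0 [ 0.37  0.51 -0.63  2.22  2.09  0.28 -1.97]
35 A err 0.0 [ 0.39  0.53 -0.64  2.43  2.53  0.44 -2.42]
40 end err 0.0 [ 0.51  0.93 -0.93  2.37  2.45  0.85 -2.17]
40 high err 0.0 [ 0.25  0.5  -0.45  2.3   2.71  0.35 -2.61]
40 A err 0.0083 [ 0.19  0.51 -0.34  2.48  2.98  0.52 -2.87]
46 end err 0.0 [-0.74  1.14  1.14  2.45  3.88  1.31  2.13]
46 high err 0.0 [ 0.54  0.67 -0.9   2.39  2.51  0.69 -2.31]
46 A err 0.0355 [ 0.23  0.54 -0.38  2.48  3.01  0.61 -2.87]
55 end err 0.0181 [ 0.16  0.92 -0.32  2.48  3.11  1.16 -2.87]
55 high err 0.008 [ 0.23  0.63 -0.41  2.48  3.04  0.89 -2.87]
55 A err 0.0744 [ 0.28  0.62 -0.41  2.48  3.08  0.77 -2.87]
65 end err 0.0405 [ 0.16  1.09 -0.27  2.48  3.23  1.49 -2.87]
65 high err 0.0438 [ 0.24  0.75 -0.4   2.48  3.13  1.12 -2.87]
65 A err 0.1122 [ 0.33  0.77 -0.4   2.48  3.24  1.03 -2.87]
```

```bash
cat > path.py <<'E'
from ik import *
from rig import get_state
def follow(wps,R,q,step=.02):
    p=fk(q,P,S)[0]
    for w in wps:
        w=np.array(w); n=max(1,int(np.linalg.norm(w-p)/step)); a=p.copy()
        for k in range(1,n+1):
            t=a+(w-a)*k/n; 
            f=least_squares(lambda x:(lambda X,M:np.r_[X-t,.3*(M-R).ravel(),.01*(x-q)])(*fk(x,P,S)),np.clip(q,lo+1e-3,hi-1e-3),bounds=(lo,hi),max_nfev=60); q=f.x
        p=t; X,M=fk(q,P,S); print(w,"err",np.linalg.norm(X-w).round(4),"rot",np.linalg.norm(M-R).round(3),q.round(2))
    return q
E
python3 - <<'E'
from path import *
s=get_state(); w=s['orientation']; R=Ro.from_quat([*w[1:],w[0]]).as_matrix()
for wps in ([[.56,.04,.3],[.56,.04,.2],[.57,.04,.14],[.58,.044,.065],[.6225,.05,.023],[.624,.05,.125],[.624,.05,.14]],
            [[.6,.04,.31],[.56,.04,.2],[.565,.04,.11],[.59,.044,.055],[.6225,.05,.023],[.624,.05,.14]]):
    follow(wps,R,s['q'].copy()); print()
E
```

```text
[0.56 0.04 0.3 ] err 0.028 rot 0.013 [-1.59 -0.15  1.33  2.31  1.25  0.19 -1.27]
[0.56 0.04 0.2 ] err 0.0967 rot 0.05 [-1.58 -0.08  1.33  2.47  2.16  0.19 -2.24]
[0.57 0.04 0.14] err 0.1478 rot 0.083 [-1.59 -0.06  1.33  2.48  2.09  0.19 -2.19]
[0.58  0.044 0.065] err 0.2133 rot 0.135 [-1.62 -0.05  1.33  2.48  1.82  0.19 -1.95]
[0.6225 0.05   0.023 ] err 0.2705 rot 0.149 [-1.63  0.    1.33  2.48  1.92  0.19 -2.1 ]
[0.624 0.05  0.125] err 0.0 rot 0.0 [ 0.18  0.53 -0.37  2.38  2.92  0.55 -2.87]
[0.624 0.05  0.14 ] err 0.0 rot 0.0 [ 0.18  0.49 -0.37  2.37  2.91  0.5  -2.87]

[0.6  0.04 0.31] err 0.0076 rot 0.031 [-0.8   0.12  0.8   2.17 -1.    0.19  0.98]
[0.56 0.04 0.2 ] err 0.0369 rot 0.165 [-0.54  0.19  0.55  2.28 -1.5   0.19  1.51]
[0.565 0.04  0.11 ] err 0.0658 rot 0.305 [-0.3   0.32  0.31  2.24 -1.5   0.19  1.52]
[0.59  0.044 0.055] err 0.0766 rot 0.378 [-0.24  0.45  0.24  2.16 -1.5   0.19  1.52]
[0.6225 0.05   0.023 ] err 0.0778 rot 0.405 [-0.23  0.55  0.23  2.07 -1.5   0.19  1.49]
[0.624 0.05  0.14 ] err 0.0479 rot 0.238 [-0.34  0.37  0.34  2.14 -1.5   0.19  1.48]
```

```bash
cat > path.py <<'E'
from ik import *
from rig import get_state
def follow(wps,R0,q,step=.015,pr=True,w=.01):
    p=fk(q,P,S)[0]; ph=0; E=[]; worst=0
    for W in wps:
        W=np.array(W,float); n=max(1,int(max(np.linalg.norm(W[:3]-p)/step,abs(W[3]-ph)/4))); a=p.copy(); b=ph
        for k in range(1,n+1):
            t=a+(W[:3]-a)*k/n; R=Ro.from_euler('z',b+(W[3]-b)*k/n,degrees=True).as_matrix()@R0
            f=least_squares(lambda x:(lambda X,M:np.r_[X-t,.3*(M-R).ravel(),w*(x-q)])(*fk(x,P,S)),np.clip(q,lo+1e-3,hi-1e-3),bounds=(lo,hi),max_nfev=60)
            worst=max(worst,abs(f.x-q).max()); q=f.x
        p=t; ph=W[3]; X,M=fk(q,P,S); E.append(np.linalg.norm(X-t)+.3*np.linalg.norm(M-R))
        if pr: print(W,"err",E[-1].round(4),q.round(2))
    return q,np.array(E),worst
E
python3 - <<'E'
from path import *
s=get_state(); w=s['orientation']; R=Ro.from_quat([*w[1:],w[0]]).as_matrix()
X=s['tcp_pos']
for up in ([*X],[.5,.04,.48]):
  for phi in(-100,-70,-40,40,70,100):
   for mid in ([.5,.0,.3],[.56,.02,.2],[.6,-.05,.3],[.6,.1,.3]):
    wps=[[*up,0],[*up,phi],[*mid,phi],[*mid,0],[.575,.042,.07,0],[.6225,.05,.023,0],[.624,.05,.14,0]]
    q,E,wo=follow(wps,R,s['q'].copy(),pr=False); print(up[2].round(2) if up[2]<.4 else .48,phi,mid,E.round(3),wo.round(2),q.round(2))
E
```

```text
0.31 -100 [0.5, 0.0, 0.3] [0.    0.    0.    0.009 0.245 0.309 0.196] 0.25 [-1.69 -0.22  1.33  2.43  1.7   0.31 -1.76]
0.31 -100 [0.56, 0.02, 0.2] [0.    0.    0.    0.001 0.029 0.    0.   ] 0.37 [ 0.19  0.49 -0.38  2.37  2.91  0.5  -2.86]
0.31 -100 [0.6, -0.05, 0.3] [0.    0.    0.    0.001 0.03  0.    0.   ] 0.56 [ 0.4   0.55 -0.69  2.37  2.63  0.57 -2.54]
0.31 -100 [0.6, 0.1, 0.3] [0.    0.    0.    0.003 0.029 0.    0.   ] 0.51 [ 0.26  0.51 -0.48  2.37  2.81  0.52 -2.75]
0.31 -70 [0.5, 0.0, 0.3] [0.    0.    0.    0.009 0.245 0.309 0.196] 0.25 [-1.69 -0.22  1.33  2.43  1.7   0.31 -1.76]
0.31 -70 [0.56, 0.02, 0.2] [0.    0.    0.    0.001 0.029 0.    0.   ] 0.37 [ 0.19  0.49 -0.38  2.37  2.91  0.5  -2.86]
0.31 -70 [0.6, -0.05, 0.3] [0.    0.    0.    0.001 0.03  0.    0.   ] 0.58 [ 0.4   0.55 -0.69  2.37  2.63  0.57 -2.54]
0.31 -70 [0.6, 0.1, 0.3] [0.    0.    0.    0.003 0.029 0.    0.   ] 0.52 [ 0.26  0.51 -0.48  2.37  2.81  0.52 -2.75]
0.31 -40 [0.5, 0.0, 0.3] [0.    0.    0.    0.009 0.245 0.309 0.196] 0.25 [-1.69 -0.22  1.33  2.43  1.7   0.31 -1.76]
0.31 -40 [0.56, 0.02, 0.2]
[... 3901 characters left out ...]
6, -0.05, 0.3] [0.009 0.    0.    0.    0.184 0.199 0.119] 0.37 [-0.34  0.37  0.34  2.14 -1.5   0.19  1.48]
0.48 70 [0.6, 0.1, 0.3] [0.009 0.    0.    0.001 0.184 0.199 0.119] 0.27 [-0.34  0.37  0.34  2.14 -1.5   0.19  1.48]
0.48 100 [0.5, 0.0, 0.3] [0.009 0.001 0.    0.002 0.184 0.199 0.119] 0.34 [-0.34  0.37  0.34  2.14 -1.5   0.19  1.48]
0.48 100 [0.56, 0.02, 0.2] [0.009 0.001 0.    0.085 0.184 0.199 0.119] 0.63 [-0.34  0.37  0.34  2.14 -1.5   0.19  1.48]
0.48 100 [0.6, -0.05, 0.3] [0.009 0.001 0.    0.    0.184 0.199 0.119] 0.24 [-0.34  0.37  0.34  2.14 -1.5   0.19  1.48]
0.48 100 [0.6, 0.1, 0.3] [0.009 0.001 0.    0.001 0.184 0.199 0.119] 0.41 [-0.34  0.37  0.34  2.14 -1.5   0.19  1.48]
```

A twist of about −50° here, then moving down and twisting back, takes the wrist round its singular place.

Call:
apply_moves([
  {"x": 0, "y": 0, "z": 0, "twist": -1},
  {"x": 0, "y": 0, "z": 0, "twist": -2},
  {"x": 0, "y": 0, "z": 0, "twist": -3},
  {"x": 0, "y": 0, "z": 0, "twist": -4},
  {"x": 0, "y": 0, "z": 0, "twist": -5},
])

```text
clock: 8.27
tcp_pos: [0.5069, 0.0237, 0.314]
orientation: [0.321, 0.776, 0.498, 0.218]
wrist_force: [0.1, -0.8, -0.6]
gripper_width: 0.001
grasp_force: 0.0
```

Call:
apply_moves([
  {"x": 0, "y": 0, "z": 0, "twist": -1},
  {"x": 0, "y": 0, "z": 0, "twist": -2},
  {"x": 0, "y": 0, "z": 0, "twist": -3},
  {"x": 0, "y": 0, "z": 0, "twist": -3.4},
])

```text
clock: 8.6
tcp_pos: [0.5082, 0.0257, 0.314]
orientation: [0.354, 0.851, 0.353, 0.158]
wrist_force: [-0.6, 0.2, 0.8]
gripper_width: -0.003
grasp_force: 0.0
```

```bash
python3 -c "from h import *; st()"
```

```text
t 8.6 q [-1.259  0.207  0.77   2.134  0.903  0.819 -1.93 ] tcp [0.5082 0.0257 0.314 ] F [-0.6  0.2  0.8] zax [ 0.52  -0.492 -0.699] yax [ 0.489 -0.499  0.715] tilt 45.7 az -43.4
```

Call:
apply_moves([
  {"x": 0.4, "y": 0, "z": -0.9, "twist": 0},
  {"x": 0.8, "y": 0, "z": -1.8, "twist": 0},
  {"x": 1.2, "y": 0, "z": -2.7, "twist": 0},
  {"x": 1.6, "y": 0, "z": -3.6, "twist": 0},
  {"x": 2, "y": 0, "z": -4.4, "twist": 0},
])

```text
clock: 9.02
tcp_pos: [0.5579, 0.0235, 0.2026]
orientation: [0.354, 0.851, 0.355, 0.158]
wrist_force: [-0.1, -0.1, -0.3]
gripper_width: 0.003
grasp_force: 0.0
```

```bash
python3 -c "from h import *; st()"
```

```text
t 9.02 q [-1.103  0.509  0.807  2.205  1.036  0.425 -2.137] tcp [0.5579 0.0235 0.2026] F [-0.1 -0.1 -0.3] zax [ 0.52  -0.49  -0.699] yax [ 0.492 -0.498  0.714] tilt 45.6 az -43.3
```

```bash
cat > sim.py <<'E'
from path import *
import sys,json
def now():
    s=get_state(); w=s['orientation']; return s['q'].copy(),Ro.from_quat([*w[1:],w[0]]).as_matrix(),s['tcp_pos']
E
python3 - <<'E'
from sim import *
q,R,X=now()
off=fk(q,P,S)[0]-X; print(off)
for w in(.01,.03,.1):
  for mid in([.558,.0235,.2],[.575,.035,.16]):
    follow([[*mid,-0],[*mid,30],[*mid,51.6],[.58,.042,.1,51.6],[.595,.045,.06,51.6],[.6225,.05,.023,51.6],[.6225,.05,.13,51.6]],R,q,w=w)
E
```

```text
[-0.00882033 -0.01064553 -0.01084967]
[0.558  0.0235 0.2    0.    ] err 0.0 [-1.11  0.49  0.8   2.19  1.03  0.43 -2.13]
[5.58e-01 2.35e-02 2.00e-01 3.00e+01] err 0.0012 [-0.59  0.28  0.35  2.41  2.39  0.36 -2.87]
[5.58e-01 2.35e-02 2.00e-01 5.16e+01] err 0.0006 [ 0.49  0.3  -0.6   2.45  2.99  0.35 -2.87]
[5.80e-01 4.20e-02 1.00e-01 5.16e+01] err 0.0127 [ 0.23  0.57 -0.4   2.48  2.98  0.66 -2.87]
[5.95e-01 4.50e-02 6.00e-02 5.16e+01] err 0.007 [ 0.19  0.69 -0.37  2.48  3.    0.79 -2.87]
[6.225e-01 5.000e-02 2.300e-02 5.160e+01] err 0.0 [ 0.17  0.8  -0.35  2.44  3.    0.86 -2.86]
[6.225e-01 5.000e-02 1.300e-01 5.160e+01] err 0.0001 [ 0.21  0.51 -0.38  2.38  2.96  0.53 -2.87]
[0.575 0.035 0.16  0.   ] err 0.0 [-1.09  0.61  0.81  2.18  1.06  0.33 -2.21]
[ 0.575  0.035  0.16  30.   ] err 0.0007 [-0.32  0.39 -0.    2.42  2.36  0.53 -2.87]
[5.75e-01 3.50e-02 1.60e-01 5.16e+01] err 0.0003 [ 0.33  0.41 -0.47  2.46  2.97  0.49 -2.87]
[5.80e-01 4.20e-02 1.00e-01 5.16e+01] err 0.0127 [ 0.23  0.57 -0.4   2.48  2.98  0.66 -2.87]
[5.95e-01 4.50e-02 6.00e-02 5.16e+01] err 0.007 [ 0.19  0.69 -0.37  2
[... 2093 characters left out ...]
0e+01] err 0.0067 [ 0.21  0.53 -0.39  2.39  2.95  0.56 -2.86]
[0.575 0.035 0.16  0.   ] err 0.0035 [-1.09  0.6   0.8   2.17  1.04  0.35 -2.2 ]
[ 0.575  0.035  0.16  30.   ] err 0.0809 [-0.89  0.37  0.66  2.28  1.76  0.19 -2.33]
[5.75e-01 3.50e-02 1.60e-01 5.16e+01] err 0.0876 [-0.2   0.3  -0.02  2.36  2.63  0.28 -2.72]
[5.80e-01 4.20e-02 1.00e-01 5.16e+01] err 0.0147 [ 0.21  0.55 -0.39  2.48  2.96  0.65 -2.87]
[5.95e-01 4.50e-02 6.00e-02 5.16e+01] err 0.0097 [ 0.2   0.68 -0.38  2.48  2.99  0.77 -2.86]
[6.225e-01 5.000e-02 2.300e-02 5.160e+01] err 0.0028 [ 0.18  0.79 -0.36  2.43  3.    0.85 -2.85]
[6.225e-01 5.000e-02 1.300e-01 5.160e+01] err 0.0067 [ 0.21  0.53 -0.39  2.39  2.95  0.56 -2.86]
```

Call:
apply_moves([
  {"x": 0, "y": 0, "z": 0, "twist": 0.8},
  {"x": 0, "y": 0, "z": 0, "twist": 1.6},
  {"x": 0, "y": 0, "z": 0, "twist": 2.4},
  {"x": 0, "y": 0, "z": 0, "twist": 3.2},
  {"x": 0, "y": 0, "z": 0, "twist": 4},
])

```text
clock: 9.43
tcp_pos: [0.5577, 0.0197, 0.2028]
orientation: [0.33, 0.787, 0.479, 0.205]
wrist_force: [-0.3, -1.8, -0.2]
gripper_width: 0.001
grasp_force: 0.0
```

```bash
python3 -c "from h import *; st()"
```

```text
t 9.43 q [-1.041  0.424  0.815  2.358  1.917  0.271 -2.695] tcp [0.5577 0.0197 0.2028] F [-0.3 -1.8 -0.2] zax [ 0.639 -0.323 -0.698] yax [ 0.619 -0.323  0.716] tilt 45.7 az -26.8
```

Call:
apply_moves([
  {"x": 0, "y": 0, "z": 0, "twist": 0.5},
  {"x": 0, "y": 0, "z": 0, "twist": 1},
  {"x": 0, "y": 0, "z": 0, "twist": 1.5},
  {"x": 0, "y": 0, "z": 0, "twist": 2},
  {"x": 0, "y": 0, "z": 0, "twist": 2.5},
])

```text
clock: 9.85
tcp_pos: [0.5574, 0.0191, 0.2037]
orientation: [0.301, 0.718, 0.577, 0.247]
wrist_force: [-0.5, -0.9, -0.2]
gripper_width: -0.003
grasp_force: 0.0
```

```bash
python3 -c "from h import *; st()"
```

```text
t 9.85 q [-0.558  0.283  0.323  2.446  2.425  0.391 -2.864] tcp [0.5574 0.0191 0.2037] F [-0.5 -0.9 -0.2] zax [ 0.701 -0.147 -0.697] yax [ 0.68  -0.153  0.717] tilt 45.8 az -11.8
```

Call:
apply_moves([
  {"x": 0, "y": 0, "z": 0, "twist": 0.7},
  {"x": 0, "y": 0, "z": 0, "twist": 1.4},
  {"x": 0, "y": 0, "z": 0, "twist": 2.1},
  {"x": 0, "y": 0, "z": 0, "twist": 2.8},
  {"x": 0, "y": 0, "z": 0, "twist": 3.3},
])

```text
clock: 10.27
tcp_pos: [0.558, 0.0186, 0.2003]
orientation: [0.263, 0.636, 0.669, 0.282]
wrist_force: [0.7, -0.2, -1.2]
gripper_width: 0.005
grasp_force: 0.0
```

```bash
python3 -c "from h import *; st()"
```

```text
t 10.27 q [ 0.142  0.265 -0.293  2.465  2.843  0.387 -2.877] tcp [0.558  0.0186 0.2003] F [ 0.7 -0.2 -1.2] zax [ 0.71   0.043 -0.703] yax [0.703 0.033 0.711] tilt 45.3 az 3.4
```

Call:
apply_moves([
  {"x": 0.2, "y": 0.2, "z": -0.8, "twist": 0.1},
  {"x": 0.4, "y": 0.4, "z": -1.6, "twist": 0.2},
  {"x": 0.5, "y": 0.6, "z": -2.4, "twist": 0.4},
  {"x": 0.6, "y": 0.8, "z": -3.2, "twist": 0.6},
  {"x": 0.75, "y": 0.9, "z": -4, "twist": 0.7},
])

```text
clock: 10.68
tcp_pos: [0.586, 0.0417, 0.1076]
orientation: [0.251, 0.612, 0.692, 0.288]
wrist_force: [1.2, 0.6, -1.8]
gripper_width: -0.001
grasp_force: 0.0
```

Run:
```python
from h import *; st()
c=read_camera("scene"); cv2.imwrite("pics/e.png",cv2.resize(c["img"][90:280,150:380],None,fx=3.4,fy=3.1,interpolation=cv2.INTER_CUBIC)); st()
```

```text
t 10.68 q [ 0.442  0.639 -0.826  2.496  2.537  0.785 -2.454] tcp [0.586  0.0417 0.1076] F [ 1.2  0.6 -1.8] zax [ 0.7    0.091 -0.709] yax [0.704 0.085 0.705] tilt 44.9 az 7.4
t 10.73 q [ 0.453  0.662 -0.845  2.495  2.527  0.793 -2.439] tcp [0.5848 0.0436 0.0998] F [ 0.3 -5.5 -7.3] zax [ 0.691  0.099 -0.716] yax [0.712 0.081 0.698] tilt 44.3 az 8.1
```

View pics/e.png

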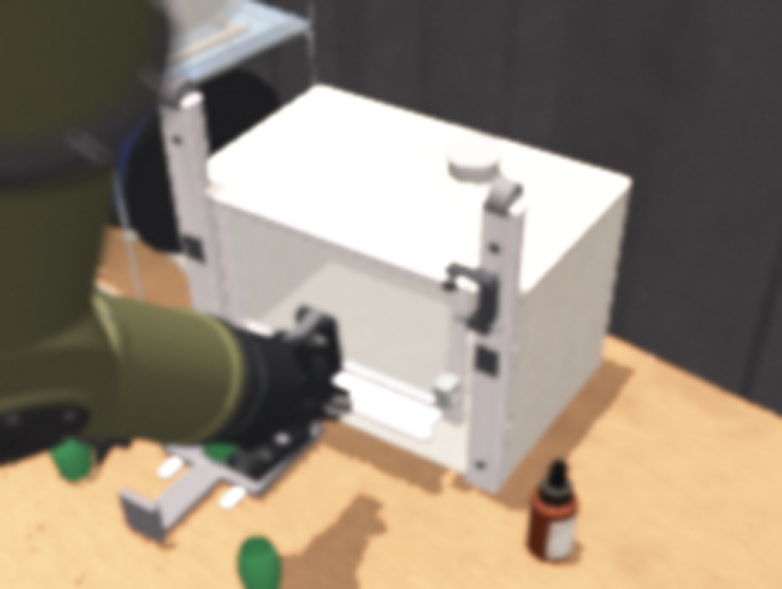

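The view shows the fingers just in front of the lip's right half at (335,400), with the vase behind and left of the gripper at (215,450). The dropper, the tin and the small vase at (260,565) are untouched.

Call:
apply_moves([
  {"x": 0, "y": 0, "z": 0, "twist": 0},
  {"x": 0, "y": 0, "z": 0, "twist": 0},
])

```text
clock: 10.9
tcp_pos: [0.5849, 0.0405, 0.1062]
orientation: [0.249, 0.614, 0.691, 0.287]
wrist_force: [-0.6, -0.8, 0.2]
gripper_width: -0.001
grasp_force: 0.0
```

```bash
python3 - <<'E'
from h import *; st()
E
python3 - <<'E'
from sim import *
q,R,X=now(); off=fk(q,P,S)[0]-X; print(off)
follow([[*(np.array(w)+off),0] for w in ([.588,.044,.08],[.595,.045,.05],[.6225,.05,.023],[.6225,.05,.06],[.6225,.05,.13])],R,q)
E
```

```text
t 10.9 q [ 0.438  0.636 -0.814  2.497  2.546  0.779 -2.468] tcp [0.5849 0.0405 0.1062] F [-0.6 -0.8  0.2] zax [ 0.697  0.091 -0.711] yax [0.707 0.08  0.703] tilt 44.7 az 7.5
[-0.00702936  0.00748524  0.00423387]
[0.58097064 0.05148524 0.08423387 0.        ] err 0.0118 [ 0.41  0.69 -0.75  2.48  2.64  0.78 -2.52]
[0.58797064 0.05248524 0.05423387 0.        ] err 0.0113 [ 0.32  0.75 -0.62  2.48  2.75  0.83 -2.62]
[0.61547064 0.05748524 0.02723387 0.        ] err 0.0 [ 0.3   0.84 -0.6   2.44  2.77  0.9  -2.61]
[0.61547064 0.05748524 0.06423387 0.        ] err 0.0001 [ 0.31  0.73 -0.62  2.43  2.73  0.78 -2.61]
[0.61547064 0.05748524 0.13423387 0.        ] err 0.0001 [ 0.34  0.54 -0.63  2.38  2.66  0.55 -2.58]
```

Call:
apply_moves([
  {"x": 0.1, "y": 0.05, "z": -0.5, "twist": 0},
  {"x": 0.1, "y": 0.1, "z": -1, "twist": 0},
  {"x": 0.1, "y": 0.15, "z": -1.6, "twist": 0},
  {"x": 0.1, "y": 0.15, "z": -2.1, "twist": 0},
  {"x": 0.1, "y": 0.15, "z": -2.1, "twist": 0},
])

```text
clock: 11.32
tcp_pos: [0.5963, 0.0446, 0.0559]
orientation: [0.25, 0.613, 0.694, 0.283]
wrist_force: [-1.0, 0.7, -2.1]
gripper_width: -0.001
grasp_force: 0.0
```

Run:
```python
from h import *; st()
```

```text
t 11.32 q [ 0.597  1.007 -1.243  2.497  2.3    1.177 -2.082] tcp [0.5963 0.0446 0.0559] F [-1.   0.7 -2.1] zax [ 0.694  0.087 -0.714] yax [0.709 0.089 0.7  ] tilt 44.4 az 7.1
```

Call:
apply_moves([
  {"x": 0, "y": 0, "z": -0.4, "twist": 0.1},
  {"x": 0.1, "y": 0.05, "z": -0.7, "twist": 0.2},
  {"x": 0.4, "y": 0.1, "z": -1.0, "twist": 0.2},
])

```text
clock: 11.57
tcp_pos: [0.6055, 0.048, 0.031]
orientation: [0.246, 0.605, 0.701, 0.287]
wrist_force: [-0.9, 0.4, 0.1]
gripper_width: -0.001
grasp_force: 0.0
```

Run:
```python
from h import *; st()
```

```text
t 11.57 q [ 0.594  1.08  -1.217  2.481  2.362  1.196 -2.05 ] tcp [0.6055 0.048  0.031 ] F [-0.9  0.4  0.1] zax [ 0.692  0.105 -0.714] yax [0.707 0.104 0.7  ] tilt 44.4 az 8.6
```

Call:
apply_moves([
  {"x": 0.35, "y": 0.05, "z": -0.2, "twist": 0},
  {"x": 0.7, "y": 0.1, "z": -0.3, "twist": 0},
  {"x": 0.7, "y": 0.1, "z": -0.3, "twist": 0},
])

```text
clock: 11.82
tcp_pos: [0.6256, 0.0509, 0.0237]
orientation: [0.246, 0.606, 0.7, 0.288]
wrist_force: [0.4, -0.6, -0.3]
gripper_width: -0.002
grasp_force: 0.0
```

Run:
```python
from h import *; st()
c=read_camera("scene"); cv2.imwrite("pics/f.png",cv2.resize(c["img"][150:270,180:340],None,fx=5,fy=5,interpolation=cv2.INTER_CUBIC)); st()
```

```text
t 11.82 q [ 0.592  1.102 -1.207  2.431  2.369  1.174 -2.017] tcp [0.6256 0.0509 0.0237] F [ 0.4 -0.6 -0.3] zax [ 0.693  0.105 -0.714] yax [0.707 0.099 0.701] tilt 44.5 az 8.6
t 11.87 q [ 0.593  1.102 -1.208  2.433  2.368  1.175 -2.017] tcp [0.6245 0.0509 0.0237] F [-1.   0.3 -0.1] zax [ 0.692  0.106 -0.714] yax [0.707 0.099 0.7  ] tilt 44.4 az 8.7
```

View pics/f.png

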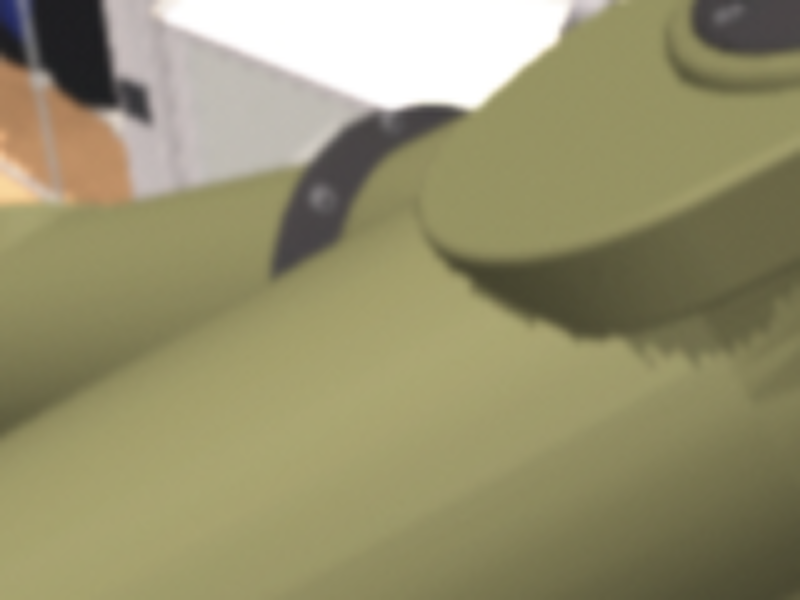

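Fingers are under the lip with no contact. The arm now blocks this camera, so I'll go by force from here and rise gently.

Call:
apply_moves([
  {"x": 0, "y": 0, "z": 0.08, "twist": 0},
  {"x": 0, "y": 0, "z": 0.16, "twist": 0},
  {"x": 0, "y": 0, "z": 0.24, "twist": 0},
])

```text
clock: 12.12
tcp_pos: [0.6228, 0.0508, 0.0296]
orientation: [0.244, 0.606, 0.7, 0.288]
wrist_force: [-0.5, 0.3, -0.6]
gripper_width: -0.0
grasp_force: 0.0
```

Call:
apply_moves([
  {"x": 0, "y": 0, "z": 0.08, "twist": 0},
  {"x": 0, "y": 0, "z": 0.16, "twist": 0},
])

```text
clock: 12.28
tcp_pos: [0.6229, 0.0507, 0.0335]
orientation: [0.244, 0.606, 0.7, 0.288]
wrist_force: [-0.3, 0.4, -0.4]
gripper_width: 0.0
grasp_force: 0.0
```

Call:
apply_moves([
  {"x": 0, "y": 0, "z": 0.08, "twist": 0},
  {"x": 0, "y": 0, "z": 0.16, "twist": 0},
])

```text
clock: 12.45
tcp_pos: [0.6226, 0.0506, 0.0369]
orientation: [0.244, 0.606, 0.7, 0.287]
wrist_force: [-0.2, -0.3, -2.5]
gripper_width: -0.001
grasp_force: 0.9
```

Run:
```python
from h import *; st()
```

```text
t 12.45 q [ 0.604  1.069 -1.227  2.432  2.335  1.148 -2.009] tcp [0.6226 0.0506 0.0369] F [-0.2 -0.3 -2.5] zax [ 0.69   0.107 -0.716] yax [0.709 0.099 0.698] tilt 44.3 az 8.8
```

Call:
apply_moves([
  {"x": 0, "y": 0, "z": 0.12, "twist": 0},
  {"x": 0, "y": 0, "z": 0.26, "twist": 0},
  {"x": 0, "y": 0, "z": 0.42, "twist": 0},
  {"x": 0, "y": 0, "z": 0.58, "twist": 0},
  {"x": 0, "y": 0, "z": 0.74, "twist": 0},
])

```text
clock: 12.87
tcp_pos: [0.6226, 0.0506, 0.0557]
orientation: [0.244, 0.606, 0.7, 0.287]
wrist_force: [-2.7, -1.3, -2.7]
gripper_width: -0.003
grasp_force: 1.9
```

Run:
```python
from h import *; st()
```

```text
t 12.87 q [ 0.619  1.022 -1.249  2.424  2.292  1.109 -1.996] tcp [0.6226 0.0506 0.0557] F [-2.7 -1.3 -2.7] zax [ 0.69   0.107 -0.716] yax [0.709 0.099 0.698] tilt 44.3 az 8.8
```

Lifting steadily at about 3 to 4 N, so I'll carry on to a point below the earliest catch position.

Call:
apply_moves([
  {"x": 0, "y": 0, "z": 0.16, "twist": 0},
  {"x": 0, "y": 0, "z": 0.32, "twist": 0},
  {"x": 0, "y": 0, "z": 0.48, "twist": 0},
  {"x": 0, "y": 0, "z": 0.64, "twist": 0},
  {"x": 0, "y": 0, "z": 0.8, "twist": 0},
])

```text
clock: 13.28
tcp_pos: [0.6226, 0.0507, 0.0757]
orientation: [0.244, 0.606, 0.7, 0.288]
wrist_force: [-4.9, -2.4, -2.9]
gripper_width: 0.002
grasp_force: 2.7
```

Call:
apply_moves([
  {"x": 0, "y": 0, "z": 0.16, "twist": 0},
  {"x": 0, "y": 0, "z": 0.32, "twist": 0},
  {"x": 0, "y": 0, "z": 0.48, "twist": 0},
  {"x": 0, "y": 0, "z": 0.64, "twist": 0},
  {"x": 0, "y": 0, "z": 0.8, "twist": 0},
])

```text
clock: 13.7
tcp_pos: [0.6226, 0.0506, 0.0957]
orientation: [0.244, 0.606, 0.7, 0.288]
wrist_force: [-4.1, -1.8, -3.3]
gripper_width: -0.0
grasp_force: 2.8
```

Run:
```python
from h import *; st()
c=read_camera("top"); cv2.imwrite("pics/g.png",cv2.resize(c["img"][110:250,150:330],None,fx=4.2,fy=4.2,interpolation=cv2.INTER_CUBIC))
```

```text
t 13.7 q [ 0.655  0.922 -1.293  2.4    2.198  1.02  -1.957] tcp [0.6226 0.0506 0.0957] F [-4.1 -1.8 -3.3] zax [ 0.69   0.107 -0.716] yax [0.709 0.099 0.698] tilt 44.3 az 8.8
```

View pics/g.png

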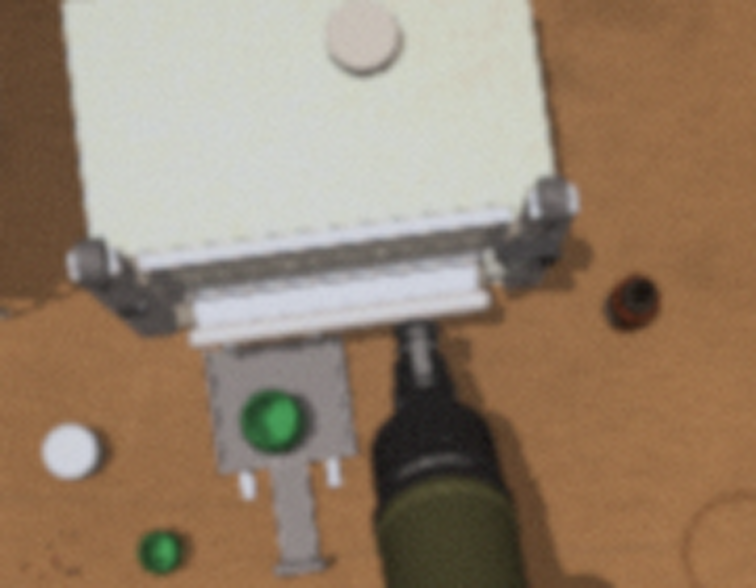

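The top view shows the fingers under the lip's right half at (415,325), with the tray and the vase untouched. The horizontal part of the force is larger than needed, so I'll ease back a touch before the catch.

Call:
apply_moves([
  {"x": -0.04, "y": -0.01, "z": 0.04, "twist": 0},
  {"x": -0.08, "y": -0.02, "z": 0.08, "twist": 0},
])

```text
clock: 13.92
tcp_pos: [0.6217, 0.0506, 0.0986]
orientation: [0.245, 0.606, 0.7, 0.289]
wrist_force: [-1.9, -0.3, -2.6]
gripper_width: 0.001
grasp_force: 0.9
```

Run:
```python
from h import *; st()
```

```text
t 13.92 q [ 0.658  0.916 -1.297  2.402  2.196  1.018 -1.959] tcp [0.6217 0.0506 0.0986] F [-1.9 -0.3 -2.6] zax [ 0.692  0.107 -0.714] yax [0.707 0.099 0.7  ] tilt 44.5 az 8.8
```

Call:
apply_moves([
  {"x": 0, "y": 0, "z": 0.08, "twist": 0},
  {"x": -0.01, "y": 0, "z": 0.16, "twist": 0},
  {"x": -0.02, "y": 0, "z": 0.24, "twist": 0},
])

```text
clock: 14.17
tcp_pos: [0.6208, 0.0505, 0.104]
orientation: [0.244, 0.606, 0.7, 0.288]
wrist_force: [-1.0, 0.2, -3.0]
gripper_width: -0.003
grasp_force: 1.1
```

Call:
apply_moves([
  {"x": 0, "y": 0, "z": 0.06, "twist": 0},
  {"x": -0.01, "y": 0, "z": 0.12, "twist": 0},
])

```text
clock: 14.33
tcp_pos: [0.6204, 0.0504, 0.1069]
orientation: [0.244, 0.606, 0.7, 0.288]
wrist_force: [-0.5, -0.6, -3.8]
gripper_width: -0.001
grasp_force: 1.1
```

Call:
apply_moves([
  {"x": 0, "y": 0, "z": 0.06, "twist": 0},
  {"x": -0.01, "y": 0, "z": 0.12, "twist": 0},
])

```text
clock: 14.5
tcp_pos: [0.6201, 0.0503, 0.1098]
orientation: [0.244, 0.606, 0.7, 0.288]
wrist_force: [-1.6, 0.1, -3.7]
gripper_width: 0.003
grasp_force: 1.1
```

Call:
apply_moves([
  {"x": 0, "y": 0, "z": 0.05, "twist": 0},
  {"x": 0, "y": 0, "z": 0.1, "twist": 0},
])

```text
clock: 14.67
tcp_pos: [0.62, 0.0503, 0.1122]
orientation: [0.244, 0.606, 0.7, 0.288]
wrist_force: [-0.3, 0.1, -3.0]
gripper_width: 0.001
grasp_force: 1.1
```

Call:
apply_moves([
  {"x": 0, "y": 0, "z": 0.05, "twist": 0},
  {"x": -0.01, "y": 0, "z": 0.1, "twist": 0},
])

```text
clock: 14.83
tcp_pos: [0.6198, 0.0503, 0.1147]
orientation: [0.244, 0.606, 0.7, 0.288]
wrist_force: [0.6, -0.0, -3.8]
gripper_width: 0.001
grasp_force: 1.1
```

Call:
apply_moves([
  {"x": 0, "y": 0, "z": 0.05, "twist": 0},
  {"x": -0.01, "y": 0, "z": 0.08, "twist": 0},
])

```text
clock: 15.0
tcp_pos: [0.6196, 0.0503, 0.1168]
orientation: [0.244, 0.606, 0.7, 0.288]
wrist_force: [-1.7, -0.5, -1.8]
gripper_width: -0.002
grasp_force: 1.0
```

Call:
apply_moves([
  {"x": 0, "y": 0, "z": 0.05, "twist": 0},
  {"x": 0, "y": 0, "z": 0.1, "twist": 0},
])

```text
clock: 15.17
tcp_pos: [0.6193, 0.0502, 0.1189]
orientation: [0.244, 0.606, 0.7, 0.288]
wrist_force: [0.2, -0.5, -4.8]
gripper_width: -0.003
grasp_force: 2.0
```

Call:
apply_moves([
  {"x": 0, "y": 0, "z": 0.04, "twist": 0},
  {"x": 0, "y": 0, "z": 0.08, "twist": 0},
])

```text
clock: 15.33
tcp_pos: [0.6188, 0.0501, 0.1204]
orientation: [0.243, 0.607, 0.7, 0.287]
wrist_force: [-1.4, 0.2, -6.9]
gripper_width: 0.002
grasp_force: 3.1
```

Call:
apply_moves([
  {"x": 0, "y": 0, "z": 0.04, "twist": 0},
  {"x": -0.01, "y": 0, "z": 0.08, "twist": 0},
])

```text
clock: 15.5
tcp_pos: [0.6189, 0.0501, 0.1228]
orientation: [0.244, 0.606, 0.7, 0.287]
wrist_force: [-2.1, -1.6, -5.5]
gripper_width: 0.003
grasp_force: 2.4
```

Call:
apply_moves([
  {"x": 0, "y": 0, "z": 0.04, "twist": 0},
  {"x": 0, "y": 0, "z": 0.08, "twist": 0},
])

```text
clock: 15.67
tcp_pos: [0.6189, 0.0501, 0.1249]
orientation: [0.244, 0.606, 0.7, 0.288]
wrist_force: [-2.8, 0.5, -5.5]
gripper_width: -0.002
grasp_force: 3.0
```

Call:
apply_moves([
  {"x": 0, "y": 0, "z": 0.04, "twist": 0},
])

```text
clock: 15.75
tcp_pos: [0.6189, 0.0501, 0.1259]
orientation: [0.244, 0.606, 0.7, 0.288]
wrist_force: [-4.5, -1.1, -5.2]
gripper_width: 0.0
grasp_force: 3.2
```

Call:
apply_moves([
  {"x": 0, "y": 0, "z": 0.04, "twist": 0},
])

```text
clock: 15.83
tcp_pos: [0.6189, 0.0501, 0.1269]
orientation: [0.244, 0.606, 0.7, 0.288]
wrist_force: [-3.0, -1.0, -6.2]
gripper_width: -0.003
grasp_force: 3.4
```

Call:
apply_moves([
  {"x": 0, "y": 0, "z": 0.04, "twist": 0},
])

```text
clock: 15.92
tcp_pos: [0.6191, 0.0502, 0.128]
orientation: [0.244, 0.606, 0.7, 0.288]
wrist_force: [-7.3, -2.9, -2.3]
gripper_width: -0.001
grasp_force: 3.5
```

Call:
apply_moves([
  {"x": 0, "y": 0, "z": 0.03, "twist": 0},
])

```text
clock: 16.0
tcp_pos: [0.6191, 0.0502, 0.129]
orientation: [0.244, 0.606, 0.7, 0.288]
wrist_force: [-6.7, -2.0, -2.5]
gripper_width: 0.001
grasp_force: 3.1
```

Call:
apply_moves([
  {"x": -0.05, "y": -0.01, "z": 0, "twist": 0},
  {"x": -0.05, "y": -0.01, "z": 0, "twist": 0},
])

```text
clock: 16.17
tcp_pos: [0.6187, 0.0502, 0.1297]
orientation: [0.245, 0.606, 0.7, 0.288]
wrist_force: [-1.0, -0.1, -2.9]
gripper_width: -0.001
grasp_force: 1.5
```

Call:
apply_moves([
  {"x": -0.02, "y": 0, "z": 0, "twist": 0},
  {"x": -0.02, "y": 0, "z": 0, "twist": 0},
])

```text
clock: 16.33
tcp_pos: [0.6184, 0.0503, 0.1298]
orientation: [0.245, 0.606, 0.7, 0.289]
wrist_force: [-1.3, -0.3, -0.9]
gripper_width: 0.001
grasp_force: 0.5
```

Vertical force is back to the baseline, so the catch has most likely clicked. I'll lower slowly and see whether the load leaves the fingers.

Call:
apply_moves([
  {"x": 0, "y": 0, "z": -0.04, "twist": 0},
  {"x": 0, "y": 0, "z": -0.08, "twist": 0},
  {"x": 0, "y": 0, "z": -0.12, "twist": 0},
])

```text
clock: 16.58
tcp_pos: [0.618, 0.0504, 0.1263]
orientation: [0.244, 0.606, 0.7, 0.288]
wrist_force: [0.1, 0.2, -0.2]
gripper_width: -0.001
grasp_force: 0.0
```

Call:
apply_moves([
  {"x": 0, "y": 0, "z": -0.04, "twist": 0},
  {"x": 0, "y": 0, "z": -0.08, "twist": 0},
  {"x": 0, "y": 0, "z": -0.12, "twist": 0},
])

```text
clock: 16.83
tcp_pos: [0.6176, 0.0501, 0.1228]
orientation: [0.244, 0.606, 0.7, 0.288]
wrist_force: [-0.1, -0.4, 0.2]
gripper_width: 0.002
grasp_force: 0.0
```

Run:
```python
from h import *; st()
c=read_camera("top"); P,ok=cloud(c)
m=ok&(P[...,2]>.10)&(P[...,2]<.185)&(P[...,0]>.59)&(P[...,0]<.64)&(P[...,1]>.10)&(P[...,1]<.2)
q=P[m]; print(len(q),np.percentile(q[:,2],[5,50,95]).round(4),q[:,0].min())
```

```text
t 16.83 q [ 0.685  0.848 -1.319  2.391  2.138  0.956 -1.937] tcp [0.6176 0.0501 0.1228] F [-0.1 -0.4  0.2] zax [ 0.691  0.107 -0.715] yax [0.708 0.099 0.699] tilt 44.4 az 8.8
520 [0.1525 0.1568 0.1732] 0.5980293520648653
```

The fingers are unloaded and the lip stayed up, with the web top at about 0.157. I'll back off and confirm it holds, then work out a way to the tab with less tilt.

Call:
apply_moves([
  {"x": -0.3, "y": -0.05, "z": -0.2, "twist": 0},
  {"x": -0.8, "y": -0.1, "z": -0.2, "twist": 0},
  {"x": -1.4, "y": -0.2, "z": -0.2, "twist": 0},
  {"x": -2, "y": -0.3, "z": 0, "twist": 0},
  {"x": -2.6, "y": -0.4, "z": 0.5, "twist": 0},
])

```text
clock: 17.3
tcp_pos: [0.5622, 0.0399, 0.1391]
orientation: [0.24, 0.608, 0.701, 0.284]
wrist_force: [-0.4, -0.3, -0.4]
gripper_width: -0.002
grasp_force: 0.0
```

```bash
python3 - <<'E'
from h import *; st()
c=read_camera("top"); P,ok=cloud(c)
m=ok&(P[...,2]>.10)&(P[...,2]<.185)&(P[...,0]>.59)&(P[...,0]<.64)&(P[...,1]>.10)&(P[...,1]<.2)
q=P[m]; print(len(q),np.percentile(q[:,2],[5,50,95]).round(4),q[:,0].min())
E
python3 - <<'E'
from sim import *
q,R,X=now()
for tilt in(0,10,20,30):
  for nm,p in(("tab",[.43,.116,.03]),("home",[.535,.132,.03]),("over",[.43,.116,.12])):
    r=[ik(np.array(p),target(np.radians(tilt),flip=f),q,10) for f in(0,1)]
    print(tilt,nm,*[(np.sqrt(2*f.cost).round(4),f.x.round(2)) for f in r])
E
```

```text
t 17.3 q [ 0.757  0.791 -1.426  2.499  2.077  0.975 -1.977] tcp [0.5622 0.0399 0.1391] F [-0.4 -0.3 -0.4] zax [ 0.682  0.107 -0.724] yax [0.717 0.098 0.69 ] tilt 43.7 az 8.9
511 [0.1523 0.1569 0.1711] 0.5982112666369267
0 tab (np.float64(0.0), array([ 0.43,  0.85, -1.19,  2.2 ,  1.08,  0.91, -1.3 ])) (np.float64(0.0), array([ 0.39,  0.8 , -1.1 ,  2.17,  1.02,  0.85,  1.92]))
0 home (np.float64(0.0), array([-0.77,  0.75,  0.78,  1.93, -0.75,  0.78,  0.59])) (np.float64(0.0), array([ 0.37,  0.94, -1.15,  1.89,  1.02,  1.05,  2.06]))
0 over (np.float64(0.0), array([ 0.53,  0.73, -1.36,  2.11,  0.86,  1.05, -1.13])) (np.float64(0.0), array([ 0.33,  0.51, -0.9 ,  2.08,  0.55,  0.81,  2.39]))
10 tab (np.float64(0.0), array([-0.15,  0.49, -0.23,  2.35,  0.8 ,  0.19, -0.97])) (np.float64(0.0), array([ 0.46,  0.88, -1.3 ,  2.32,  1.37,  0.93,  1.54]))
10 home (np.float64(0.0), array([ 0.4 ,  0.89, -1.16,  2.09,  1.27,  0.9 , -1.35])) (np.float64(0.0), array([ 0.19,  0.69, -0.72,  2.06,  0.98,  0.57,  2.07]))
10 over (np.float64(0.0), array([ 0.52,  0.54, -1.21,  2.26,  0.94,  0.74, -1.18])) (
[... 347 characters left out ...]
0.66,  0.61,  0.5 ,  2.22, -1.5 ,  0.24, -1.82]))
20 over (np.float64(0.0), array([ 0.52,  0.48, -1.21,  2.41,  1.31,  0.6 , -1.56])) (np.float64(0.0), array([ 0.58,  0.58, -1.35,  2.38,  1.31,  0.74,  1.57]))
30 tab (np.float64(0.0534), array([-0.55,  0.5 ,  0.23,  2.48,  3.19,  0.27,  2.87])) (np.float64(0.0442), array([-0.48,  0.5 ,  0.15,  2.48,  3.06,  0.28, -0.13]))
30 home (np.float64(0.0), array([-0.03,  0.62, -0.42,  2.4 ,  2.44,  0.48, -2.58])) (np.float64(0.0), array([-0.12,  0.59, -0.29,  2.37,  2.53,  0.4 ,  0.47]))
30 over (np.float64(0.0235), array([-0.15,  0.26, -0.27,  2.48,  1.94,  0.19, -2.15])) (np.float64(0.0141), array([-0.15,  0.26, -0.27,  2.48,  2.03,  0.19,  0.91]))
```

The lip is at the same height after the release, so the catch holds. Now I'll pull back towards the base in single rows, so the arm's inner limit takes the tilt out.

Call:
apply_moves([
  {"x": -1.6, "y": 0.4, "z": 0.2, "twist": 0},
])

```text
clock: 17.43
tcp_pos: [0.5434, 0.0475, 0.1515]
orientation: [0.228, 0.615, 0.703, 0.275]
wrist_force: [-0.6, -1.4, -0.3]
gripper_width: 0.003
grasp_force: 0.0
```

Call:
apply_moves([
  {"x": -1.6, "y": 0.4, "z": 0.2, "twist": 0},
])

```text
clock: 17.52
tcp_pos: [0.5215, 0.062, 0.1729]
orientation: [0.222, 0.615, 0.707, 0.269]
wrist_force: [1.1, 0.2, 0.7]
gripper_width: 0.002
grasp_force: 0.0
```

Call:
apply_moves([
  {"x": -1.6, "y": 0.4, "z": 0, "twist": 0},
])

```text
clock: 17.6
tcp_pos: [0.4992, 0.0755, 0.1894]
orientation: [0.217, 0.616, 0.711, 0.262]
wrist_force: [-0.1, -0.7, 0.4]
gripper_width: 0.0
grasp_force: 0.0
```

Call:
apply_moves([
  {"x": -1.6, "y": 0.4, "z": 0, "twist": 0},
])

```text
clock: 17.68
tcp_pos: [0.4745, 0.0887, 0.2042]
orientation: [0.212, 0.618, 0.714, 0.254]
wrist_force: [-0.8, -0.2, 1.1]
gripper_width: -0.001
grasp_force: 0.0
```

Run:
```python
from h import *; st()
```

```text
t 17.68 q [ 0.806  0.332 -1.425  2.499  1.77   0.545 -1.96 ] tcp [0.4745 0.0887 0.2042] F [-0.8 -0.2  1.1] zax [ 0.616  0.101 -0.781] yax [0.774 0.108 0.624] tilt 38.7 az 9.3
```

Call:
apply_moves([
  {"x": -0.8, "y": 0.1, "z": -1.4, "twist": 0},
])

```text
clock: 17.77
tcp_pos: [0.4751, 0.0972, 0.2002]
orientation: [0.22, 0.613, 0.718, 0.246]
wrist_force: [1.4, -1.9, 2.9]
gripper_width: -0.0
grasp_force: 0.0
```

Call:
apply_moves([
  {"x": -0.8, "y": 0.1, "z": -1.4, "twist": 0},
])

```text
clock: 17.85
tcp_pos: [0.4784, 0.1006, 0.176]
orientation: [0.21, 0.621, 0.718, 0.234]
wrist_force: [1.0, -2.2, 0.2]
gripper_width: 0.003
grasp_force: 0.0
```

Call:
apply_moves([
  {"x": -0.8, "y": 0.1, "z": -1.4, "twist": 0},
])

```text
clock: 17.93
tcp_pos: [0.479, 0.1099, 0.1523]
orientation: [0.197, 0.625, 0.721, 0.224]
wrist_force: [1.6, -0.9, -1.0]
gripper_width: 0.004
grasp_force: 0.0
```

Run:
```python
from h import *; st()
```

```text
t 17.93 q [ 0.57   0.558 -1.424  2.499  1.711  0.846 -1.999] tcp [0.479  0.1099 0.1523] F [ 1.6 -0.9 -1. ] zax [ 0.564  0.076 -0.822] yax [0.814 0.119 0.569] tilt 34.7 az 7.6
```

Call:
apply_moves([
  {"x": -1.6, "y": 0, "z": -0.3, "twist": 0},
])

```text
clock: 18.02
tcp_pos: [0.4565, 0.1174, 0.1462]
orientation: [0.172, 0.634, 0.724, 0.209]
wrist_force: [-0.0, -1.1, -1.0]
gripper_width: 0.001
grasp_force: 0.0
```

Call:
apply_moves([
  {"x": -1.6, "y": 0, "z": -0.3, "twist": 0},
])

```text
clock: 18.1
tcp_pos: [0.4333, 0.1267, 0.1613]
orientation: [0.171, 0.633, 0.727, 0.202]
wrist_force: [-0.5, 0.1, 1.3]
gripper_width: -0.004
grasp_force: 0.0
```

Call:
apply_moves([
  {"x": -1.6, "y": 0, "z": -0.3, "twist": 0},
])

```text
clock: 18.18
tcp_pos: [0.4095, 0.1344, 0.1737]
orientation: [0.169, 0.634, 0.729, 0.193]
wrist_force: [-0.6, -0.2, 0.6]
gripper_width: 0.002
grasp_force: 0.0
```

Call:
apply_moves([
  {"x": -1.6, "y": 0, "z": -0.3, "twist": 0},
])

```text
clock: 18.27
tcp_pos: [0.3836, 0.1422, 0.1844]
orientation: [0.167, 0.636, 0.73, 0.185]
wrist_force: [1.1, -1.7, 0.9]
gripper_width: 0.003
grasp_force: 0.0
```

Run:
```python
from h import *; st()
```

```text
t 18.27 q [ 0.589  0.214 -1.425  2.499  1.266  0.543 -1.756] tcp [0.3836 0.1422 0.1844] F [ 1.1 -1.7  0.9] zax [ 0.479  0.057 -0.876] yax [0.868 0.122 0.482] tilt 28.8 az 6.8
```

Call:
apply_moves([
  {"x": 0, "y": -0.5, "z": -1.5, "twist": 0},
])

```text
clock: 18.35
tcp_pos: [0.3969, 0.1372, 0.1839]
orientation: [0.192, 0.632, 0.729, 0.181]
wrist_force: [-0.9, 0.2, 6.8]
gripper_width: -0.001
grasp_force: 0.0
```

Call:
apply_moves([
  {"x": 0, "y": -0.5, "z": -1.5, "twist": 0},
])

```text
clock: 18.43
tcp_pos: [0.4189, 0.129, 0.1524]
orientation: [0.18, 0.637, 0.73, 0.172]
wrist_force: [2.1, -2.1, 0.6]
gripper_width: 0.0
grasp_force: 0.0
```

Call:
apply_moves([
  {"x": 0, "y": -0.5, "z": -1.5, "twist": 0},
])

```text
clock: 18.52
tcp_pos: [0.4332, 0.1236, 0.1189]
orientation: [0.166, 0.64, 0.732, 0.162]
wrist_force: [1.2, -1.0, 0.9]
gripper_width: 0.002
grasp_force: 0.0
```

Run:
```python
from h import *; st()
```

```text
t 18.52 q [ 0.438  0.601 -1.424  2.498  1.52   0.917 -1.974] tcp [0.4332 0.1236 0.1189] F [ 1.2 -1.   0.9] zax [ 0.451  0.025 -0.892] yax [0.884 0.128 0.45 ] tilt 26.8 az 3.2
```

Call:
apply_moves([
  {"x": -1.4, "y": -0.2, "z": -0.6, "twist": 0},
])

```text
clock: 18.6
tcp_pos: [0.4143, 0.1267, 0.1021]
orientation: [0.14, 0.649, 0.735, 0.142]
wrist_force: [-0.7, -0.6, -1.3]
gripper_width: -0.001
grasp_force: 0.0
```

Call:
apply_moves([
  {"x": -1.4, "y": -0.2, "z": -0.6, "twist": 0},
])

```text
clock: 18.68
tcp_pos: [0.3983, 0.134, 0.1085]
orientation: [0.138, 0.648, 0.737, 0.133]
wrist_force: [-0.5, 0.6, 0.6]
gripper_width: 0.002
grasp_force: 0.0
```

Call:
apply_moves([
  {"x": -1.4, "y": -0.2, "z": -0.8, "twist": 0},
])

```text
clock: 18.77
tcp_pos: [0.385, 0.141, 0.1089]
orientation: [0.136, 0.649, 0.738, 0.123]
wrist_force: [0.5, -0.0, 0.5]
gripper_width: 0.001
grasp_force: 0.0
```

Run:
```python
from h import *; st()
```

```text
t 18.77 q [ 0.351  0.577 -1.425  2.499  1.359  0.897 -1.962] tcp [0.385  0.141  0.1089] F [ 0.5 -0.   0.5] zax [ 0.361  0.005 -0.933] yax [0.925 0.126 0.358] tilt 21.1 az 0.8
```

Call:
apply_moves([
  {"x": 0, "y": -0.8, "z": -1.2, "twist": 0},
])

```text
clock: 18.85
tcp_pos: [0.3997, 0.13, 0.0922]
orientation: [0.136, 0.649, 0.739, 0.119]
wrist_force: [1.1, -0.0, 1.4]
gripper_width: -0.002
grasp_force: 0.0
```

Call:
apply_moves([
  {"x": 0, "y": -0.5, "z": -1.0, "twist": 0},
])

```text
clock: 18.93
tcp_pos: [0.4116, 0.1189, 0.0714]
orientation: [0.134, 0.65, 0.739, 0.113]
wrist_force: [0.7, -0.4, 0.2]
gripper_width: -0.0
grasp_force: 0.0
```

Run:
```python
from h import *; st()
```

```text
t 18.93 q [ 0.374  0.747 -1.424  2.499  1.471  1.022 -1.981] tcp [0.4116 0.1189 0.0714] F [ 0.7 -0.4  0.2] zax [ 0.345 -0.009 -0.939] yax [0.931 0.129 0.341] tilt 20.2 az -1.4
```

Call:
apply_moves([
  {"x": -0.4, "y": -0.2, "z": -1.0, "twist": 0},
])

```text
clock: 19.02
tcp_pos: [0.4149, 0.118, 0.052]
orientation: [0.13, 0.653, 0.739, 0.105]
wrist_force: [0.0, -0.0, 0.3]
gripper_width: 0.001
grasp_force: 0.0
```

Call:
apply_moves([
  {"x": -0.4, "y": 0, "z": -0.9, "twist": 0},
])

```text
clock: 19.1
tcp_pos: [0.4153, 0.1233, 0.0341]
orientation: [0.127, 0.654, 0.739, 0.1]
wrist_force: [0.0, 0.1, 0.2]
gripper_width: 0.004
grasp_force: 0.0
```

Run:
```python
from h import *; st()
c=read_camera("top"); cv2.imwrite("pics/h.png",cv2.resize(c["img"][140:290,150:310],None,fx=4,fy=4,interpolation=cv2.INTER_CUBIC)); st()
```

```text
t 19.1 q [ 0.322  0.892 -1.424  2.499  1.528  1.142 -2.046] tcp [0.4153 0.1233 0.0341] F [0.  0.1 0.2] zax [ 0.318 -0.019 -0.948] yax [0.941 0.125 0.313] tilt 18.6 az -3.4
t 19.15 q [ 0.318  0.901 -1.423  2.498  1.53   1.145 -2.049] tcp [0.4143 0.1246 0.0311] F [ 0.8  0.6 -3.1] zax [ 0.313 -0.017 -0.95 ] yax [0.943 0.125 0.308] tilt 18.2 az -3.2
```

View pics/h.png

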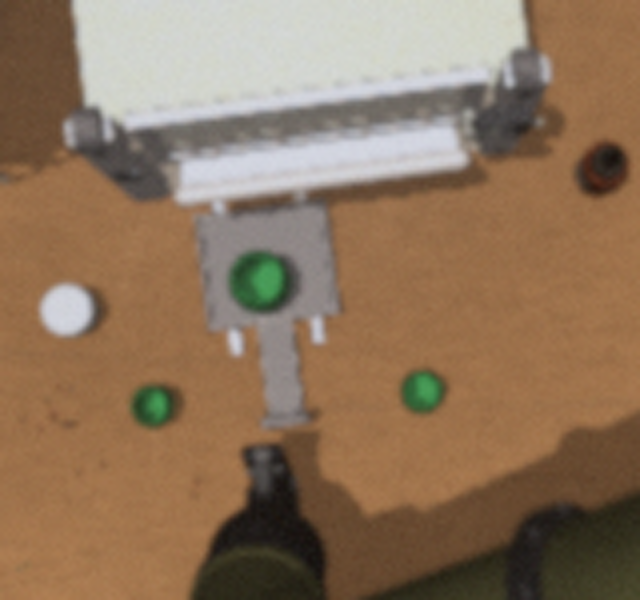

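The fingers at (265,455) stand in front of the tab at (287,418). I'll check their sideways offset with the range image.

Run:
```python
from h import *; st()
c=read_camera("top"); P,ok=cloud(c)
for lo,hi in((.02,.04),(.04,.06),(.06,.08),(.08,.1)):
    m=ok&(P[...,2]>lo)&(P[...,2]<hi)&(P[...,0]>.36)&(P[...,0]<.448)&(P[...,1]>.08)&(P[...,1]<.18)
    q=P[m]; print("finger",lo,len(q),*([q.min(0).round(3),q.max(0).round(3)] if len(q) else []))
m=ok&(P[...,2]>.035)&(P[...,2]<.056)&(P[...,0]>.451)&(P[...,0]<.49)&(P[...,1]>.09)&(P[...,1]<.15)
q=P[m]; print("tab",len(q),q.min(0).round(3),q.max(0).round(3),q.mean(0).round(3))
```

```text
t 19.15 q [ 0.318  0.901 -1.423  2.498  1.53   1.145 -2.049] tcp [0.4143 0.1246 0.0311] F [ 0.8  0.6 -3.1] zax [ 0.313 -0.017 -0.95 ] yax [0.943 0.125 0.308] tilt 18.2 az -3.2
finger 0.02 2 [0.413 0.117 0.038] [0.418 0.12  0.039]
finger 0.04 5 [0.41  0.117 0.04 ] [0.416 0.122 0.052]
finger 0.06 2 [0.412 0.118 0.07 ] [0.414 0.118 0.075]
finger 0.08 22 [0.41  0.114 0.08 ] [0.428 0.144 0.098]
tab 34 [0.454 0.109 0.044] [0.463 0.14  0.053] [0.459 0.125 0.047]
```

Call:
apply_moves([
  {"x": 0.2, "y": -0.15, "z": 0, "twist": 0},
  {"x": 0.5, "y": -0.15, "z": 0, "twist": 0},
  {"x": 0.8, "y": -0.12, "z": 0, "twist": 0},
])

```text
clock: 19.45
tcp_pos: [0.4354, 0.1211, 0.0368]
orientation: [0.127, 0.652, 0.74, 0.101]
wrist_force: [1.0, -0.2, 0.4]
gripper_width: 0.0
grasp_force: 0.0
```

Run:
```python
from h import *; st()
```

```text
t 19.45 q [ 0.357  0.895 -1.415  2.455  1.528  1.131 -1.966] tcp [0.4354 0.1211 0.0368] F [ 1.  -0.2  0.4] zax [ 0.32  -0.017 -0.947] yax [0.94  0.129 0.316] tilt 18.7 az -3.0
```

Call:
apply_moves([
  {"x": 0.1, "y": 0.02, "z": -0.1, "twist": 0},
  {"x": 0.2, "y": 0.03, "z": -0.25, "twist": 0},
  {"x": 0.3, "y": 0.04, "z": -0.25, "twist": 0},
  {"x": 0.4, "y": 0.06, "z": -0.25, "twist": 0},
  {"x": 0.5, "y": 0.07, "z": -0.25, "twist": 0},
])

```text
clock: 19.87
tcp_pos: [0.4473, 0.1235, 0.0294]
orientation: [0.126, 0.653, 0.74, 0.1]
wrist_force: [-2.9, -0.6, 0.7]
gripper_width: 0.003
grasp_force: 0.9
```

Call:
apply_moves([
  {"x": 0.1, "y": 0.02, "z": 0, "twist": 0},
  {"x": 0.2, "y": 0.03, "z": 0, "twist": 0},
  {"x": 0.32, "y": 0.05, "z": 0, "twist": 0},
  {"x": 0.44, "y": 0.07, "z": 0, "twist": 0},
  {"x": 0.56, "y": 0.08, "z": 0, "twist": 0},
])

```text
clock: 20.28
tcp_pos: [0.4615, 0.1257, 0.0292]
orientation: [0.126, 0.653, 0.74, 0.1]
wrist_force: [-2.3, -0.7, 1.0]
gripper_width: 0.0
grasp_force: 1.0
```

Run:
```python
from h import *; st()
```

```text
t 20.28 q [ 0.364  0.929 -1.387  2.395  1.544  1.136 -1.901] tcp [0.4615 0.1257 0.0292] F [-2.3 -0.7  1. ] zax [ 0.318 -0.016 -0.948] yax [0.941 0.127 0.313] tilt 18.5 az -2.9
```

Pushing at about 2.4 N. I'll continue.

Call:
apply_moves([
  {"x": 0.14, "y": 0.02, "z": 0, "twist": 0},
  {"x": 0.3, "y": 0.04, "z": 0, "twist": 0},
  {"x": 0.46, "y": 0.07, "z": 0, "twist": 0},
  {"x": 0.62, "y": 0.09, "z": 0, "twist": 0},
  {"x": 0.78, "y": 0.11, "z": 0, "twist": 0},
])

```text
clock: 20.7
tcp_pos: [0.4812, 0.1286, 0.0292]
orientation: [0.126, 0.653, 0.74, 0.101]
wrist_force: [-2.8, 0.4, 0.1]
gripper_width: -0.003
grasp_force: 1.0
```

Call:
apply_moves([
  {"x": 0.16, "y": 0.02, "z": 0, "twist": 0},
  {"x": 0.32, "y": 0.05, "z": 0, "twist": 0},
  {"x": 0.48, "y": 0.07, "z": 0, "twist": 0},
  {"x": 0.64, "y": 0.09, "z": 0, "twist": 0},
  {"x": 0.8, "y": 0.12, "z": 0, "twist": 0},
])

```text
clock: 21.12
tcp_pos: [0.5012, 0.1315, 0.0292]
orientation: [0.126, 0.653, 0.74, 0.1]
wrist_force: [-2.8, 0.9, 0.9]
gripper_width: -0.002
grasp_force: 1.0
```

Run:
```python
from h import *; st()
c=read_camera("top"); cv2.imwrite("pics/i.png",cv2.resize(c["img"][140:290,150:310],None,fx=4,fy=4,interpolation=cv2.INTER_CUBIC)); st()
```

```text
t 21.12 q [ 0.379  0.952 -1.364  2.297  1.535  1.135 -1.785] tcp [0.5012 0.1315 0.0292] F [-2.8  0.9  0.9] zax [ 0.318 -0.016 -0.948] yax [0.941 0.127 0.313] tilt 18.6 az -2.9
t 21.17 q [ 0.379  0.952 -1.364  2.295  1.535  1.135 -1.784] tcp [0.502  0.1315 0.0293] F [-0.3  0.7 -0.6] zax [ 0.318 -0.016 -0.948] yax [0.941 0.126 0.314] tilt 18.6 az -3.0
```

View pics/i.png

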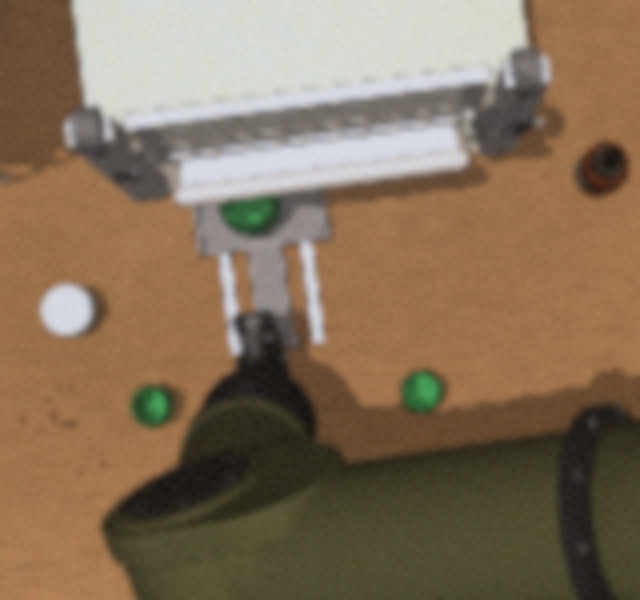

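The vase at (250,212) is passing under the raised lip upright, and the fingers are on the tab at (262,330).

Call:
apply_moves([
  {"x": 0.14, "y": 0.02, "z": 0, "twist": 0},
  {"x": 0.28, "y": 0.04, "z": 0, "twist": 0},
  {"x": 0.42, "y": 0.06, "z": 0, "twist": 0},
  {"x": 0.56, "y": 0.08, "z": 0, "twist": 0},
  {"x": 0.7, "y": 0.1, "z": 0, "twist": 0},
])

```text
clock: 21.58
tcp_pos: [0.5186, 0.1339, 0.0292]
orientation: [0.126, 0.653, 0.74, 0.1]
wrist_force: [-2.8, 0.9, 0.2]
gripper_width: -0.003
grasp_force: 1.0
```

Call:
apply_moves([
  {"x": 0.14, "y": 0.02, "z": 0, "twist": 0},
  {"x": 0.28, "y": 0.04, "z": 0, "twist": 0},
  {"x": 0.42, "y": 0.06, "z": 0, "twist": 0},
  {"x": 0.54, "y": 0.08, "z": 0, "twist": 0},
  {"x": 0.64, "y": 0.09, "z": 0, "twist": 0},
])

```text
clock: 22.0
tcp_pos: [0.5347, 0.1362, 0.0293]
orientation: [0.126, 0.653, 0.74, 0.1]
wrist_force: [-2.1, 0.4, 0.3]
gripper_width: 0.003
grasp_force: 0.9
```

Call:
apply_moves([
  {"x": 0.06, "y": 0.01, "z": 0, "twist": 0},
  {"x": 0.12, "y": 0.02, "z": 0, "twist": 0},
])

```text
clock: 22.17
tcp_pos: [0.5375, 0.1366, 0.0292]
orientation: [0.126, 0.653, 0.74, 0.1]
wrist_force: [-2.0, 1.0, 0.2]
gripper_width: -0.0
grasp_force: 0.9
```

Call:
apply_moves([
  {"x": 0.04, "y": 0.01, "z": 0, "twist": 0},
  {"x": 0.08, "y": 0.01, "z": 0, "twist": 0},
])

```text
clock: 22.33
tcp_pos: [0.5394, 0.1369, 0.0293]
orientation: [0.126, 0.653, 0.74, 0.1]
wrist_force: [-2.6, 1.3, -0.8]
gripper_width: 0.002
grasp_force: 0.8
```

Call:
apply_moves([
  {"x": 0.05, "y": 0.01, "z": 0, "twist": 0},
  {"x": 0.1, "y": 0.01, "z": 0, "twist": 0},
])

```text
clock: 22.5
tcp_pos: [0.5419, 0.1371, 0.0292]
orientation: [0.126, 0.653, 0.74, 0.1]
wrist_force: [-2.4, 1.2, 0.5]
gripper_width: -0.002
grasp_force: 0.8
```

Call:
apply_moves([
  {"x": 0.04, "y": 0.01, "z": 0, "twist": 0},
  {"x": 0.08, "y": 0.01, "z": 0, "twist": 0},
])

```text
clock: 22.67
tcp_pos: [0.5439, 0.1374, 0.0292]
orientation: [0.126, 0.653, 0.74, 0.1]
wrist_force: [-3.1, 1.6, 0.4]
gripper_width: -0.0
grasp_force: 0.8
```

Call:
apply_moves([
  {"x": 0.03, "y": 0, "z": 0, "twist": 0},
  {"x": 0.06, "y": 0.01, "z": 0, "twist": 0},
])

```text
clock: 22.83
tcp_pos: [0.5454, 0.1375, 0.0292]
orientation: [0.126, 0.653, 0.74, 0.1]
wrist_force: [-1.4, -0.1, 0.5]
gripper_width: 0.002
grasp_force: 0.8
```

Call:
apply_moves([
  {"x": 0.04, "y": 0.01, "z": 0, "twist": 0},
  {"x": 0.08, "y": 0.01, "z": 0, "twist": 0},
])

```text
clock: 23.0
tcp_pos: [0.5469, 0.1378, 0.0291]
orientation: [0.126, 0.653, 0.74, 0.1]
wrist_force: [-7.6, -0.2, 3.3]
gripper_width: 0.001
grasp_force: 3.7
```

Call:
apply_moves([
  {"x": 0.03, "y": 0, "z": 0, "twist": 0},
  {"x": 0.06, "y": 0.01, "z": 0, "twist": 0},
])

```text
clock: 23.17
tcp_pos: [0.547, 0.1378, 0.029]
orientation: [0.126, 0.653, 0.74, 0.099]
wrist_force: [-12.8, -2.0, 8.3]
gripper_width: -0.002
grasp_force: 6.6
```

Call:
apply_moves([
  {"x": 0.02, "y": 0, "z": 0, "twist": 0},
  {"x": 0.04, "y": 0.01, "z": 0, "twist": 0},
])

```text
clock: 23.33
tcp_pos: [0.5471, 0.1379, 0.0289]
orientation: [0.125, 0.653, 0.741, 0.099]
wrist_force: [-16.1, -2.8, 11.7]
gripper_width: -0.002
grasp_force: 8.4
```

The stop is reached and the force has risen quickly, so I'm backing off at once.

Call:
apply_moves([
  {"x": -0.1, "y": -0.01, "z": 0, "twist": 0},
  {"x": -0.4, "y": -0.06, "z": 0, "twist": 0},
  {"x": -1, "y": -0.15, "z": 0, "twist": 0},
  {"x": -1.6, "y": -0.24, "z": 0.2, "twist": 0},
  {"x": -2, "y": -0.3, "z": 0.4, "twist": 0},
])

```text
clock: 23.75
tcp_pos: [0.4986, 0.1304, 0.0391]
orientation: [0.126, 0.653, 0.74, 0.1]
wrist_force: [-0.5, -0.5, -0.2]
gripper_width: 0.003
grasp_force: 0.0
```

Run:
```python
from h import *; st()
c=read_camera("top"); cv2.imwrite("pics/j.png",cv2.resize(c["img"][140:290,150:310],None,fx=4,fy=4,interpolation=cv2.INTER_CUBIC))
P,ok=cloud(c)
m=ok&(P[...,2]>.10)&(P[...,2]<.185)&(P[...,0]>.59)&(P[...,0]<.64)&(P[...,1]>.10)&(P[...,1]<.2)
q=P[m]; print(len(q),np.percentile(q[:,2],[5,50,95]).round(4))
m=ok&(P[...,2]>.035)&(P[...,2]<.056)&(P[...,0]>.53)&(P[...,0]<.59)&(P[...,1]>.1)&(P[...,1]<.17)
q=P[m]; print("tab",len(q),q.min(0).round(3),q.max(0).round(3),q.mean(0).round(3))
```

```text
t 23.75 q [ 0.385  0.917 -1.361  2.295  1.508  1.109 -1.768] tcp [0.4986 0.1304 0.0391] F [-0.5 -0.5 -0.2] zax [ 0.317 -0.017 -0.948] yax [0.941 0.127 0.313] tilt 18.5 az -3.0
516 [0.1523 0.157  0.1732]
tab 38 [0.554 0.125 0.037] [0.563 0.156 0.051] [0.559 0.141 0.047]
```

View pics/j.png

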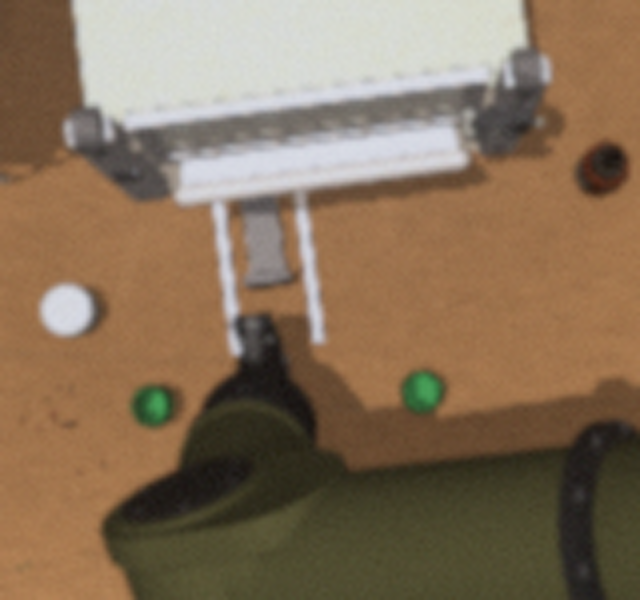

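The top view shows the tab at (268,280), about 49 mm from the lip's front against 47 expected at home. The lip is still up, the decoys and bystanders are unmoved, and the robot is clear. I'll check the vase numerically from the scene camera.

Run:
```python
from h import *
import pickle
D=pickle.load(open("d0.pkl","rb"))
c=read_camera("scene"); P,ok=cloud(c)
def green(img): h=cv2.cvtColor(img,cv2.COLOR_BGR2HSV); return (h[...,0]>55)&(h[...,0]<90)&(h[...,1]>100)&(h[...,2]>25)
for nm,cc in(("old",D["scene"]),("new",c)):
    P,ok=cloud(cc); m=green(cc["img"])&ok&(P[...,0]>.4)&(P[...,0]<.85)&(abs(P[...,1]-.08)<.15)&(P[...,2]>-.02)&(P[...,2]<.2)
    n,l,s,cen=cv2.connectedComponentsWithStats(m.astype(np.uint8))
    for i in range(1,n):
        if s[i,4]>15: q=P[l==i]; print(nm,s[i].tolist(),cen[i].round(),q.min(0).round(3),q.max(0).round(3),np.median(q,0).round(3))
# coverage by arm near expected vase position
K=c["intrinsics"]; X=c["R"]@np.array([.665,.153,.05])+c["t"]; p=K@X; p=p[:2]/p[2]; print("expected px",p,c["img"][int(p[1]),int(p[0])],c["range_z"][int(p[1]),int(p[0])],X[2])
```

```text
old [208, 212, 15, 26, 319] [215. 224.] [0.534 0.117 0.018] [0.576 0.162 0.083] [0.549 0.127 0.059]
old [165, 227, 11, 17, 123] [170. 235.] [0.454 0.2   0.01 ] [0.482 0.23  0.05 ] [0.464 0.205 0.034]
old [221, 264, 10, 18, 149] [226. 273.] [0.466 0.009 0.008] [0.496 0.04  0.05 ] [0.476 0.017 0.033]
new [232, 191, 14, 24, 267] [238. 202.] [0.634 0.132 0.017] [0.677 0.175 0.084] [0.646 0.143 0.058]
new [221, 264, 10, 18, 147] [226. 273.] [0.466 0.01  0.01 ] [0.496 0.04  0.05 ] [0.476 0.017 0.033]
expected px [240.76574203 199.59947924] [ 85 140  68] 0.9600265 0.9905498196399327
```

```bash
python3 -c "
from h import *
st(); print(close_job())"
```

```text
t 23.85 q [ 0.385  0.916 -1.362  2.294  1.507  1.109 -1.767] tcp [0.4992 0.1307 0.0401] F [ 0.1 -0.6 -0.5] zax [ 0.319 -0.016 -0.948] yax [0.94  0.128 0.315] tilt 18.6 az -3.0
the job is handed in; nothing more can be done
None
```

I handed the job in at 23.9 s with the sash up on its catch, the tray at its stop and the vase upright inside the booth, but the run may have failed on force: the wrist read about 20 N (limit 18 N) for a moment as the tray met its stop, and no verdict came back.

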